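Clamp peg blanks in the drilling jig

ROBOT

A 6-joint arm with a two-finger parallel gripper is mounted at the origin on the work surface. World frame = base frame: x ahead of the robot, y to its left, z up, the work surface at z = 0. Lengths are in mm, angles in rad, forces in N, time in s.
With the tool pointing down it reaches from about 400 to 925 mm from the base axis. Payload 3.4 kg.
Tool frame: the origin (TCP) lies midway between the tips of the shut fingers; the grasp point (between the pads) lies env.pinch_z behind it (env.pinch_z is the distance from the TCP to the grasp point, in mm); z points along the fingers, y is the line along which they close (so a half turn about z gives the same grasp; the last joint's range is limited). The gripper opens to 85 mm and grips with 20 to 120 N. Pads are 22 mm wide; open, the fingers measure 114 mm over their backs; the gripper's body (76 mm by 85 mm) begins 54 mm behind the grasp point. The pads swing forward as they close: fully open they stand 13 mm farther back than shut.
Start: joints at [1.054, 0.307, 1.506, -0, 1.328, -0.073], TCP at [246.913, 519.293, 231.305] pointing down, gripper open.
Joint ranges: [-3.12, 3.12], [-1.05, 2.28], [0.14, 2.33], [-1.42, 4.57], [0.1, 2.73], [-2.68, 2.68]. Speed limits (rad/s): [2.57, 2.57, 3.14, 3.14, 3.14, 3.14].

INTERFACE

Orientations are given as [roll, pitch, yaw] about the fixed x, y, z axes, in that order (R = Rz(yaw) Ry(pitch) Rx(roll)).
In Python, from rig import env, imaging gives the robot as it stands.
- The arm moves only by the shell command python3 -m handwheel 'ROWS' [FORCE]. ROWS is JSON, a list that holds one entry, the list of rows, each a list of 5 numbers: the shift along the tool's x, y, z in mm, then the turn about the tool's z in rad, then the gripper command: -1 is fully open, 1 is shut, values between are in proportion. In form: [[[dx, dy, dz, roll, claw], ...]]. A call has 1 to 5 rows; each row shifts and turns the commanded pose from where the row before left it, along the tool's axes as they then stand; what a row does not reach is not made up. A row lasts 1/8 s, in which the tool goes at most 62.5 mm and 10.7 degrees, less where a joint would pass 70% of its speed; a pose out of reach is approached as far as the arm can. A call is refused whole if a number of a shift passes 62.5 or a number of a turn 0.188, either way. A call with a gripper value outside its range is refused whole. The fingers move at their own pace and stop on an object; FORCE is the grip in N (left out, the last holds). Time passes only in rows, so rows that do not move let the fingers close. It gives the time, the measured TCP pose, the force, the opening and the grip force at its end, in the units of the state.
- env.sense(): the state, without advancing time (a new reading comes with each control period).
- imaging.camera(name): name is "scene" or "top" or "wrist"; returns a dict with "pixels" (384x512x3 uint8, red, green, blue), "fx", "fy", "cx", "cy" (pixels), "distortion" ([k1, k2, p1, p2, k3] as OpenCV has them; the pictures are not rectified), "R" (3x3) and "t" (3): a world point X has camera coordinates R X + t; the wrist camera has in their place "hand_eye" (4x4, takes a point from camera to tool coordinates, whose origin is the TCP and whose axes are the flange's). Camera axes: x right, y down, z forward; pixel columns grow to the right and rows downward; lengths in mm; the calibration is good to about 2 mm. A picture is of the moment at which its call begins: read the wrist's pose just before it. There is no depth.
- env.finish_job(): hands the job in; it is judged then, once.
The state is a dict: "time_s": time; "qpos": joint angles; "qd": joint speeds; "tau": joint torques, N m; "ee_pos": TCP position; "orientation": TCP orientation; "wrist_force": force on the tool from outside, world axes, zero at the start; "ft_torque": the same for the moment, N m; "opening": finger opening in mm; "grip_force": force on a finger pad.
Only numpy, scipy, OpenCV 4.12 (cv2) and the standard library are available. Lean on these libraries where they do the work, as an engineer would, in place of code of your own. Each camera call takes 0.05 s, during which the arm holds its last target. There are 200 camera calls.

TASK

Lay every rosewood peg blank fully down in a cradle of its own in the drilling jig, and then set the brass template plate from the chest lid flat and square into the jig's recess over them. Clamp it with the four T-bolts, turning clockwise in crisscross order (after the first bolt always the one diagonally opposite) over two passes: first every bolt to about half of its travel, then, crisscross again, every bolt home to its stop; leave the other things on the chest and bench where they are.

Things in the scene. Friction and masses are not known exactly. Their poses are not given: they have to be found in the camera images.
- jig: fixed dark steel drilling jig, base 176 x 236 mm (x, y), 12 mm thick; origin at the centre of its underside on the bench. In its middle an open cavity (96 x 124 mm) with three cradles side by side along y; round it a ledge 38 mm above the bench in a rectangular recess, 129 x 153 mm, for the template plate; the recess wall rises 7 mm above the ledge, its upper 4 mm sloping outward as a lead-in. Four T-bolts stand 48 mm (x) and 96 mm (y) from its centre
- cradle1 (a point): centre of the floor of a cradle in the jig, 40 mm towards the jig's -y; floor 12 mm above the bench. Pocket 49 mm (jig x) by 29 mm (jig y), 6 mm deep; takes one blank lying with its length along the jig's x. The cavity leaves 24 mm beyond each end of a blank for the fingers above the pocket's 6 mm rim. Axes as the jig's
- cradle2 (a point): centre of the floor of a cradle in the jig, in the middle; floor 12 mm above the bench. Pocket 49 mm (jig x) by 29 mm (jig y), 6 mm deep; takes one blank lying with its length along the jig's x. The cavity leaves 24 mm beyond each end of a blank for the fingers above the pocket's 6 mm rim. Axes as the jig's
- cradle3 (a point): centre of the floor of a cradle in the jig, 40 mm towards the jig's +y; floor 12 mm above the bench. Pocket 49 mm (jig x) by 29 mm (jig y), 6 mm deep; takes one blank lying with its length along the jig's x. The cavity leaves 24 mm beyond each end of a blank for the fingers above the pocket's 6 mm rim. Axes as the jig's
- seat (a point): centre of the plate recess at ledge height (38 mm above the bench): the plate's origin comes here when it is fully seated. Axes as the jig's
- plate: loose brass template plate 124 x 148 x 6 mm (x, y, z), 0.65 kg, with three slots along x and a bridge handle: a bar 80 mm long along the plate's x through the centre, 12 mm wide (y), its underside 28 mm and its top 44 mm above the plate's underside (22 mm free beneath it). Origin at the centre of its underside. At the start it lies on the flat lid of a fixed carved chest with an iron hook latch (264 x 344 mm, lid 110 mm above the bench); half a turn makes no difference
- bolt1 (a joint): hinge of a steel T-bolt, clockwise from above tightens: 0 = slack (as found, up to 0.15; clamp toe lies along the plate's edge, clear of the plate), about 0.8 = half its travel, 1.57 = toe points square over the plate, 1.65 = hard stop, tight. Stays where it is left (friction 0.06 N m). The four bolts are numbered round the circle: 1 is diagonally opposite 3, and 2 opposite 4; this one stands at the jig's +x +y corner
- bolt1_grip (a point): centre of the grip bar of bolt1, on its axis, 66 mm above the bench: an upright flat bar 38 mm long, 12 mm thick, 22 mm high (55 to 77 mm above the bench). The point turns with the bolt: its x axis runs along the bar and towards the toe, z up. Toe below the bar, 15 mm wide, reaching 34 mm from the axis, its underside 46 mm above the bench (2 mm over the seated plate)
- bolt2 (a joint): hinge of a steel T-bolt, clockwise from above tightens: 0 = slack (as found, up to 0.15; clamp toe lies along the plate's edge, clear of the plate), about 0.8 = half its travel, 1.57 = toe points square over the plate, 1.65 = hard stop, tight. Stays where it is left (friction 0.06 N m). The four bolts are numbered round the circle: 1 is diagonally opposite 3, and 2 opposite 4; this one stands at the jig's -x +y corner
- bolt2_grip (a point): centre of the grip bar of bolt2, on its axis, 66 mm above the bench: an upright flat bar 38 mm long, 12 mm thick, 22 mm high (55 to 77 mm above the bench). The point turns with the bolt: its x axis runs along the bar and towards the toe, z up. Toe below the bar, 15 mm wide, reaching 34 mm from the axis, its underside 46 mm above the bench (2 mm over the seated plate)
- bolt3 (a joint): hinge of a steel T-bolt, clockwise from above tightens: 0 = slack (as found, up to 0.15; clamp toe lies along the plate's edge, clear of the plate), about 0.8 = half its travel, 1.57 = toe points square over the plate, 1.65 = hard stop, tight. Stays where it is left (friction 0.06 N m). The four bolts are numbered round the circle: 1 is diagonally opposite 3, and 2 opposite 4; this one stands at the jig's -x -y corner
- bolt3_grip (a point): centre of the grip bar of bolt3, on its axis, 66 mm above the bench: an upright flat bar 38 mm long, 12 mm thick, 22 mm high (55 to 77 mm above the bench). The point turns with the bolt: its x axis runs along the bar and towards the toe, z up. Toe below the bar, 15 mm wide, reaching 34 mm from the axis, its underside 46 mm above the bench (2 mm over the seated plate)
- bolt4 (a joint): hinge of a steel T-bolt, clockwise from above tightens: 0 = slack (as found, up to 0.15; clamp toe lies along the plate's edge, clear of the plate), about 0.8 = half its travel, 1.57 = toe points square over the plate, 1.65 = hard stop, tight. Stays where it is left (friction 0.06 N m). The four bolts are numbered round the circle: 1 is diagonally opposite 3, and 2 opposite 4; this one stands at the jig's +x -y corner
- bolt4_grip (a point): centre of the grip bar of bolt4, on its axis, 66 mm above the bench: an upright flat bar 38 mm long, 12 mm thick, 22 mm high (55 to 77 mm above the bench). The point turns with the bolt: its x axis runs along the bar and towards the toe, z up. Toe below the bar, 15 mm wide, reaching 34 mm from the axis, its underside 46 mm above the bench (2 mm over the seated plate)
- blank1: loose rosewood peg blank, 44 mm long (x), 24 mm wide at its ends and 16 mm at its waist (y), 24 mm high, 30 g; origin at the centre of its underside; lies on the bench; ends all alike. May be absent
- blank2: loose rosewood peg blank, 44 mm long (x), 24 mm wide at its ends and 16 mm at its waist (y), 24 mm high, 30 g; origin at the centre of its underside; lies on the bench; ends all alike. May be absent
- blank3: loose rosewood peg blank, 44 mm long (x), 24 mm wide at its ends and 16 mm at its waist (y), 24 mm high, 30 g; origin at the centre of its underside; lies on the bench; ends all alike. May be absent
- peg: rosewood tuning peg lying on the chest lid, 115 mm long; not part of the job, leave it alone; origin near its underside
- burnisher: hardwood spoon-shaped burnisher lying on the chest lid, 160 mm long; not part of the job, leave it alone; origin near its underside
- pinvise: small steel pin vise lying on the chest lid, 80 mm long; not part of the job, leave it alone; origin near its underside
- jar: glass jar, 52 mm across, 70 mm high, on the bench; not part of the job, leave it alone; origin near its underside
- hammer: hammer, 220 mm long, lying on the bench; not part of the job, leave it alone; origin near its underside
- sander: cork sanding block 100 x 55 x 30 mm on the bench; not part of the job, leave it alone; origin near its underside
- cup: terracotta cup, 70 mm across, 75 mm high, on the bench; not part of the job, leave it alone; origin near its underside
Things that resemble listed ones, but are neither listed nor needed, are in the scene too. Of the things shaped like the plate, the brass one is meant.

How it is judged (in metres and radians):
On the way, in this order (a step that is already met when the one before it is completed fails the run):
1. every blank present lies seated in a cradle, with the plate not yet on and all bolts slack ((distance between blank1 and cradle1 below 0.0055 m or distance between blank1 and cradle2 below 0.0055 m or distance between blank1 and cradle3 below 0.0055 m) and angle between each of blank1, blank2, blank3's own z axis and vertical below 0.1 rad and (distance between blank2 and cradle1 below 0.0055 m or distance between blank2 and cradle2 below 0.0055 m or distance between blank2 and cradle3 below 0.0055 m) and (distance between blank3 and cradle1 below 0.0055 m or distance between blank3 and cradle2 below 0.0055 m or distance between blank3 and cradle3 below 0.0055 m) and horizontal distance between plate and seat above 0.1 m and value of joint each of bolt1, bolt2, bolt3, bolt4 below 0.35 rad), for 0.2 s.
2. the plate is seated flat in the recess, bolts still slack (distance between plate and seat below 0.006 m and angle between plate's own z axis and vertical below 0.04 rad and angle between the x axis of plate and the x axis of jig, either way round below 0.08 rad and value of joint each of bolt1, bolt2, bolt3, bolt4 below 0.35 rad), for 0.2 s.
3. first pass: all four bolts are turned to about half their travel (at least 0.5 rad), plate seated (distance between plate and seat below 0.006 m and angle between plate's own z axis and vertical below 0.04 rad and angle between the x axis of plate and the x axis of jig, either way round below 0.08 rad and value of joint each of bolt1, bolt2, bolt3, bolt4 above 0.5 rad), for 0.2 s.
4. second pass: all four bolts are turned home (at least 1.45 rad), plate seated (distance between plate and seat below 0.006 m and angle between plate's own z axis and vertical below 0.04 rad and angle between the x axis of plate and the x axis of jig, either way round below 0.08 rad and value of joint each of bolt1, bolt2, bolt3, bolt4 above 1.45 rad), for 0.2 s.
At the end, for the whole second after the job is handed in: Every blank present sits in a cradle (origin within 5.5 mm of the cradle floor's centre, upright), the plate is seated (origin within 6 mm of the seat, level within 0.04 rad, square within 0.08 rad), all four bolts are past 1.45 rad, and everything is at rest (all of step 4 and (distance between blank1 and cradle1 below 0.0055 m or distance between blank1 and cradle2 below 0.0055 m or distance between blank1 and cradle3 below 0.0055 m) and angle between each of blank1, blank2, blank3's own z axis and vertical below 0.1 rad and (distance between blank2 and cradle1 below 0.0055 m or distance between blank2 and cradle2 below 0.0055 m or distance between blank2 and cradle3 below 0.0055 m) and (distance between blank3 and cradle1 below 0.0055 m or distance between blank3 and cradle2 below 0.0055 m or distance between blank3 and cradle3 below 0.0055 m) and linear speed of each of blank1, blank2, blank3, plate below 0.02 m/s); the robot touches nothing.
It fails at once if a bolt is turned past 0.45 rad while the plate is not in the recess (distance between plate and seat above 0.02 m and value of joint any of bolt1, bolt2, bolt3, bolt4 above 0.45 rad).
It fails at once if a bolt is turned past 1.25 rad while another is still below 0.5 rad (first pass not complete) (value of joint any of bolt1, bolt2, bolt3, bolt4 above 1.25 rad and value of joint any of bolt1, bolt2, bolt3, bolt4 below 0.5 rad).
It fails at once if first pass out of crisscross: two neighbouring bolts past 0.45 rad while both others are below 0.3 rad ((value of joint each of bolt1, bolt2 above 0.45 rad and value of joint each of bolt3, bolt4 below 0.3 rad) or (value of joint each of bolt2, bolt3 above 0.45 rad and value of joint each of bolt1, bolt4 below 0.3 rad) or (value of joint each of bolt3, bolt4 above 0.45 rad and value of joint each of bolt1, bolt2 below 0.3 rad) or (value of joint each of bolt4, bolt1 above 0.45 rad and value of joint each of bolt2, bolt3 below 0.3 rad)).
It fails at once if second pass out of crisscross: two neighbouring bolts past 1.4 rad while both others are below 1.2 rad ((value of joint each of bolt1, bolt2 above 1.4 rad and value of joint each of bolt3, bolt4 below 1.2 rad) or (value of joint each of bolt2, bolt3 above 1.4 rad and value of joint each of bolt1, bolt4 below 1.2 rad) or (value of joint each of bolt3, bolt4 above 1.4 rad and value of joint each of bolt1, bolt2 below 1.2 rad) or (value of joint each of bolt4, bolt1 above 1.4 rad and value of joint each of bolt2, bolt3 below 1.2 rad)).
It fails at once if a bystander is moved by more than 50 mm (distance of any of peg, burnisher, pinvise, jar, hammer, sander, cup from where it was at the start of the episode above 0.05 m).
Of blank1, blank2, blank3 only 1 to 3 are there at a start; the rules pass over those that are not, and their reading is None.
At some moment in a run one of blank1, blank2, blank3 may be knocked a few centimetres aside while the robot is not near it.
It also fails if it takes over 210 s, if anything falls off the work surface, if the arm or the gripper's body presses on something with over 40 N, if the wrist force passes 120 N, or if a joint passes its speed limit or range.

## Working session

There is one attempt and no reset: what is moved stays moved. The work goes in short steps, Python scripts to look and compute and a shell command to move; the robot and the scene stay as the last step left them, time stands still between calls to the robot, and variables do not carry over. Pictures are saved under pics/ and viewed, at most 14 in all, crops included, and the job is handed in when it is done.

```bash
ls; mkdir -p pics
python3 - <<'E'
from rig import env, imaging
import cv2
print(env.sense(), env.pinch_z)
for n in ("scene","top","wrist"):
    c=imaging.camera(n); cv2.imwrite(f"pics/{n}0.png",c["pixels"][:,:,::-1])
    print({k:v for k,v in c.items() if k!="pixels"})
E
```

```text
pics
{'time_s': 0.0, 'qpos': array([ 1.05350776e+00,  3.07571381e-01,  1.50769187e+00, -3.51440082e-06,
        1.32840247e+00, -7.35175632e-02]), 'qd': array([-0.00091381, -0.00056864,  0.00047197, -0.00047386,  0.00196606,
       -0.00087681]), 'tau': array([-7.86435612e-04, -4.57539797e+01, -2.51913965e+01, -2.58953469e-04,
        1.33559603e-02,  4.66306528e-05]), 'ee_pos': array([246.55552728, 518.67062859, 230.37500296]), 'orientation': array([-3.13952493e+00, -1.48869153e-04,  2.69782235e+00]), 'wrist_force': array([-1.19992951,  0.10734296, -0.52099558]), 'ft_torque': array([0.0001305 , 0.02355483, 0.00516156]), 'grip_force': 0.0, 'opening': 85.31900536986646} 18.700000000000003
{'fx': 494.1590731278971, 'fy': 494.1590731278971, 'cx': 259.69284548172635, 'cy': 188.00563416296592, 'distortion': array([0.02046792, 0.        , 0.        , 0.        , 0.        ]), 'R': array([[-0.87208729,  0.48933067,  0.00438685],
       [ 0.26919458,  0.48720756, -0.83076054],
       [-0.40865392, -0.72331479, -0.55661269]]), 't': array([ 392.66664369,  -79.12443706, 1812.96642109])}
{'fx': 
[... 234 characters left out ...]
2 ],
       [-0.98245021, -0.01184445, -0.18614857],
       [ 0.18628929, -0.01214993, -0.98241981]]), 't': array([  22.51342301,  498.79958042, 1221.66274043])}
{'fx': 288.9593540458948, 'fy': 288.9593540458948, 'cx': 256.2326808958823, 'cy': 192.85950567468646, 'distortion': array([-0.0370477,  0.       ,  0.       ,  0.       ,  0.       ]), 'hand_eye': array([[ 7.26663596e-04, -9.50880233e-01, -3.09558159e-01,
         7.84817600e+01],
       [ 9.99999593e-01,  8.56497477e-04, -2.83511250e-04,
        -9.57483806e-01],
       [ 5.34721026e-04, -3.09557827e-01,  9.50880469e-01,
        -1.41679613e+02],
       [ 0.00000000e+00,  0.00000000e+00,  0.00000000e+00,
         1.00000000e+00]])}
```

View pics/top0.png

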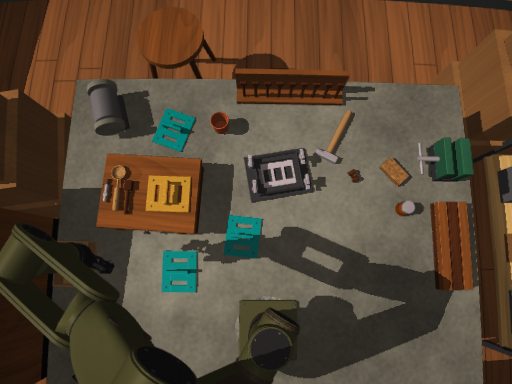

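View pics/scene0.png

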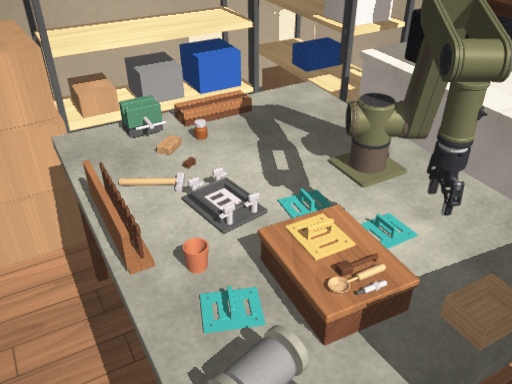

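The top view shows the jig at (279,174), the brass plate on the chest at (169,194), one blank at (354,175), the hammer at (335,140), and cyan decoys. The scene view agrees, with the blank at (190,162).

```bash
cat > h.py <<'E'
from rig import env, imaging
import numpy as np, cv2
from scipy.spatial.transform import Rotation as Ro
def cam(n):
    s=env.sense(); c=imaging.camera(n)
    c["K"]=np.array([[c["fx"],0,c["cx"]],[0,c["fy"],c["cy"]],[0,0,1]])
    if n=="wrist":
        T=np.eye(4); T[:3,:3]=Ro.from_euler('xyz',s["orientation"]).as_matrix(); T[:3,3]=s["ee_pos"]
        M=np.linalg.inv(T@c["hand_eye"]); c["R"],c["t"]=M[:3,:3],M[:3,3]
    return c
def save(c,name,crop=None,k=1):
    im=c["pixels"][:,:,::-1]
    if crop: x0,y0,x1,y1=crop; im=im[y0:y1,x0:x1]
    cv2.imwrite(f"pics/{name}.png",cv2.resize(im,None,fx=k,fy=k,interpolation=cv2.INTER_CUBIC))
def ray(c,uv):
    p=cv2.undistortPoints(np.array(uv,float).reshape(-1,1,2),c["K"],c["distortion"]).reshape(-1,2)
    d=np.c_[p,np.ones(len(p))]@c["R"]; o=-c["R"].T@c["t"]; return o,d
def onz(c,uv,z):
    o,d=ray(c,uv); return o+d*((z-o[2])/d[:,2])[:,None]
def pix(c,X):
    return cv2.projectPoints(np.array(X,float).reshape(-1,1,3),cv2.Rodrigues(c["R"])[0],c["t"],c["K"],c["distortion"])[0].reshape(-1,2)
E
python3 - <<'E'
from h import *
c=cam("top")
save(c,"topjig",(215,95,425,225),3.8)
print(onz(c,[[354,175]],24),onz(c,[[169,194]],110),onz(c,[[279,174]],40),onz(c,[[405,208]],50),onz(c,[[394,171]],30))
hsv=cv2.cvtColor(c["pixels"],cv2.COLOR_RGB2HSV)
m=cv2.inRange(hsv,(20,150,120),(32,255,255));m[:,:100]=0
n,l,s,ce=cv2.connectedComponentsWithStats(m)
for i in range(1,n):
    if s[i,4]>200: print(s[i],cv2.minAreaRect(np.argwhere(l==i)[:,::-1].astype(np.float32)))
E
```

```text
[[ 562.15301078 -322.43231353   24.        ]] [[466.12298753 348.39487934 110.        ]] [[558.29213033 -37.00145431  40.        ]] [[ 434.2514119  -501.41442675   50.        ]] [[ 578.70845477 -476.6139012    30.        ]]
```

View pics/topjig.png

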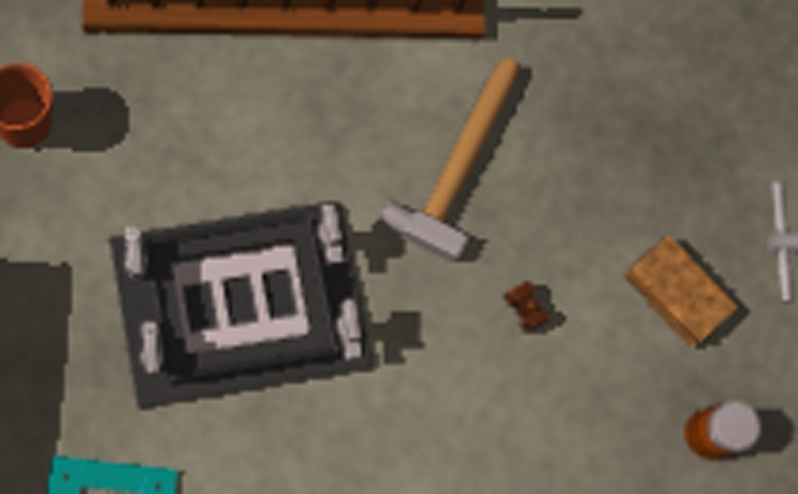

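The crop shows the blank at full-image pixel (353,176), the jig turned about 10°, and three empty cradles. I'll move over the blank.

```bash
python3 -m handwheel '[[[-54,26,0,0,-1],[-54,26,0,0,-1],[-54,26,0,0,-1],[-32,-47,0,0,-1],[-32,-47,0,0,-1]]]' | tail -3; python3 -m handwheel '[[[-32,-47,0,0,-1],[-32,-47,0,0,-1],[-32,-47,0,0,-1],[-32,-47,0,0,-1],[-32,-47,0,0,-1]]]' | tail -3
python3 -m handwheel '[[[-32,-47,0,0,-1],[-32,-47,0,0,-1],[-32,-47,0,0,-1],[-32,-47,0,0,-1],[-32,-47,0,0,-1]]]' | tail -3;python3 -m handwheel '[[[-32,-47,0,0,-1],[-32,-47,0,0,-1],[-32,-47,0,0,-1],[0,0,0,0,-1],[0,0,0,0,-1]]]' | tail -3
python3 - <<'E'
from h import *
s=env.sense();print(s["time_s"],s["ee_pos"],s["orientation"],s["qpos"])
c=cam("wrist");save(c,"w1")
c=cam("top");save(c,"top1")
E
```

```text
wrist_force: [0.9, 0.1, -0.5]
opening: 85.9
grip_force: 0.0
wrist_force: [0.8, 0.5, -0.5]
opening: 85.4
grip_force: 0.0
wrist_force: [0.9, -0.5, 0.4]
opening: 85.4
grip_force: 0.0
wrist_force: [0.1, 0.8, -0.1]
opening: 85.5
grip_force: 0.0
2.7 [ 556.96944644 -322.31868364  230.59051105] [ 3.14076046e+00 -1.78712794e-03  2.69692282e+00] [-5.90561894e-01  4.03570682e-01  1.35480715e+00  5.73408450e-04
  1.38510398e+00 -1.71679404e+00]
```

View pics/w1.png

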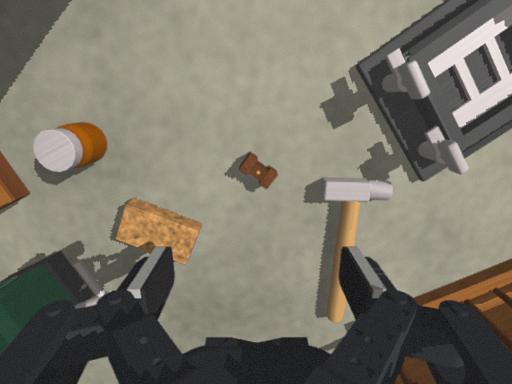

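View pics/top1.png

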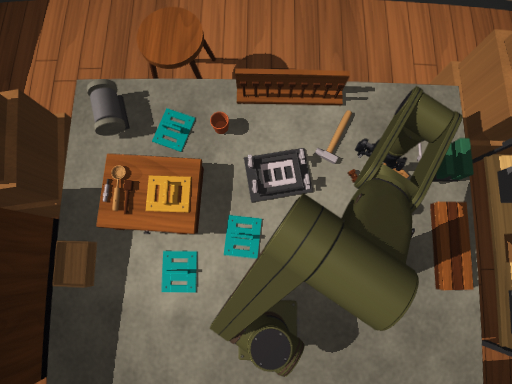

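The wrist view shows the single blank at (258,170), with the hammer at (355,190) and the sander at (158,230) well clear. The top view shows no other blanks, so there is just one.

```bash
cat >> h.py <<'E'
def go(p,yaw,note=""):
    """remaining shift in tool axes (before turn / after turn) to bring TCP to p (mm) with tool yaw (mod pi)"""
    s=env.sense(); y0=s["orientation"][2]
    opts=[((yaw-y0+np.pi/2)%np.pi)-np.pi/2]; opts.append(opts[0]-np.sign(opts[0])*np.pi)
    d=np.array(p,float)-s["ee_pos"]
    f=lambda y: np.array([np.cos(y)*d[0]+np.sin(y)*d[1], np.sin(y)*d[0]-np.cos(y)*d[1], -d[2]])
    print(note,"t",round(s["time_s"],2),"pos",s["ee_pos"].round(1),"yaw",y0.round(3),"q6",s["qpos"][5].round(2))
    print(" shift now",f(y0).round(1),"| turn roll",np.round(-np.array(opts),3),"| shift after turn(s)",[f(y0+o).round(1) for o in opts])
def blobs(m,amin):
    cs,_=cv2.findContours(m,cv2.RETR_EXTERNAL,cv2.CHAIN_APPROX_NONE)
    return [k.reshape(-1,2).astype(float) for k in cs if cv2.contourArea(k)>amin]
def rect(P):
    """min-area rectangle of world points: centre, long side, short side, yaw of the long side"""
    (cx,cy),(w,h),a=cv2.minAreaRect((P[:,:2]-P[0,:2]).astype(np.float32)); a=np.deg2rad(a)
    if w<h: w,h,a=h,w,a+np.pi/2
    return np.array([cx,cy])+P[0,:2],w,h,(a+np.pi/2)%np.pi-np.pi/2
def blank(c,z=24,near=None):
    hsv=cv2.cvtColor(c["pixels"],cv2.COLOR_RGB2HSV)
    m=cv2.inRange(hsv,(0,100,30),(14,255,160))
    for b in blobs(m,150):
        P=onz(c,b,z); r=rect(P)
        if 25<r[1]<80 and r[2]<60: print("blob px",b.mean(0).round(),[np.round(v,3) for v in r])
E
python3 - <<'E'
from h import *
c=cam("wrist"); blank(c); blank(c,12)
E
```

```text
blob px [414. 374.] [array([ 978.782, -227.051]), np.float64(71.015), np.float64(57.589), np.float64(1.088)]
blob px [257. 170.] [array([ 562.42, -323.17]), np.float64(43.999), np.float64(26.086), np.float64(0.511)]
blob px [  7. 183.] [array([ 444.037, -615.171]), np.float64(77.844), np.float64(37.423), np.float64(-0.714)]
blob px [414. 374.] [array([ 995.736, -224.935]), np.float64(73.457), np.float64(59.57), np.float64(1.088)]
blob px [257. 170.] [array([ 565.051, -324.36 ]), np.float64(45.512), np.float64(26.984), np.float64(0.511)]
```

```bash
python3 -m handwheel '[[[0,0,0,0.154,-1],[0,0,0,0.154,-1],[0,0,0,0.154,-1],[0,0,0,0.154,-1],[0,0,0,0,-1]]]' 40| tail -3
python3 - <<'E'
from h import *
go([563,-323.5,4.5],.511+np.pi/2); c=cam("wrist"); blank(c); blank(c,12)
E
```

```text
wrist_force: [0.7, -0.6, -0.2]
opening: 85.4
grip_force: 0.0
 t 3.48 pos [ 557.6 -321.2  231.7] yaw 2.085 q6 -1.1
 shift now [ -4.6   3.6 227.2] | turn roll [ 3.000e-03 -3.138e+00] | shift after turn(s) [array([ -4.6,   3.6, 227.2]), array([  4.6,  -3.6, 227.2])]
blob px [118. 235.] [array([ 440.88 , -496.855]), np.float64(56.25), np.float64(52.829), np.float64(1.293)]
blob px [259. 168.] [array([ 563.461, -322.739]), np.float64(42.368), np.float64(26.637), np.float64(0.515)]
blob px [118. 235.] [array([ 438.203, -505.216]), np.float64(58.182), np.float64(54.644), np.float64(1.293)]
blob px [259. 168.] [array([ 564.994, -325.119]), np.float64(43.823), np.float64(27.552), np.float64(0.515)]
```

```bash
python3 -m handwheel '[[[-2,1,56,0,-1],[-3,2,56,0,-1],[0,0,56,0,-1],[0,0,50,0,-1],[0,0,9,0,-1]]]' 30 | tail -6
python3 -m handwheel '[[[0,0,0,0,-0.5],[0,0,0,0,1],[0,0,0,0,1],[0,0,0,0,1],[0,0,0,0,1]]]' 30 | tail -6
```

```text
time_s: 4.15
ee_pos: [559.9, -323.2, 0.7]
orientation: [-3.138, -0.007, 2.084]
wrist_force: [0.4, 0.4, 0.7]
opening: 85.8
grip_force: 0.0
time_s: 4.78
ee_pos: [564.5, -326.7, 7.1]
orientation: [3.139, 0.005, 2.082]
wrist_force: [0.3, -0.3, 6.3]
opening: 43.4
grip_force: 32.2
```

```bash
python3 -m handwheel '[[[0,0,-50,0,1],[0,0,-50,0,1],[0,0,-50,0,1],[0,0,-50,0,1],[0,0,0,0,1]]]' 30 | tail -6
python3 - <<'E'
from h import *
go([558,-37,200],.15+np.pi/2); c=cam("wrist"); save(c,"w2",(128,100,384,384),2)
E
```

```text
time_s: 5.4
ee_pos: [565.4, -327.4, 211.2]
orientation: [3.136, 0.011, 2.082]
wrist_force: [0.0, -1.4, -0.5]
opening: 42.7
grip_force: 31.4
 t 5.4 pos [ 565.4 -327.4  211.2] yaw 2.082 q6 -1.1
 shift now [256.9 135.6  11.2] | turn roll [ 0.361 -2.78 ] | shift after turn(s) [array([288.3,  36.1,  11.2]), array([-288.3,  -36.1,   11.2])]
```

View pics/w2.png

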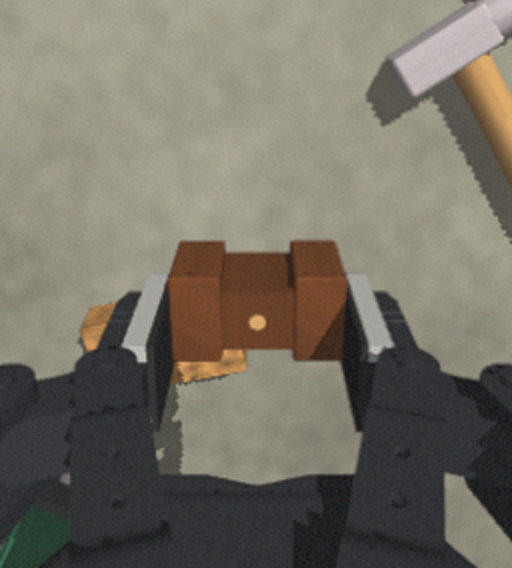

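The blank is held square between the pads, its top mark at (257,261) full-frame. Next I'll work out how far its underside is from the TCP and go over the jig.

```bash
python3 - <<'E'
from h import *
c=imaging.camera("wrist"); K=np.array([[c["fx"],0,c["cx"]],[0,c["fy"],c["cy"]],[0,0,1]])
H=c["hand_eye"]
def tr(uv):
    p=cv2.undistortPoints(np.array([[uv]],float),K,c["distortion"])[0,0]
    return H[:3,3],H[:3,:3]@np.array([p[0],p[1],1])
for uv,x in [((226,220.5),12),((226,240),12),((226,279.5),-12),((257,226),8)]:
    o,d=tr(uv); t=(x-o[0])/d[0]; print(uv,(o+d*t).round(1))
E
python3 -m handwheel '[[[55,29,0,0,1],[55,29,0,0,1],[55,29,0,0,1],[55,29,0,0,1],[30,15,0,0,1]]]' 30 | tail -6
python3 -m handwheel '[[[0,0,0,0.18,1],[0,0,0,0.18,1],[0,0,0,0,1]]]' 30 | tail -6
python3 - <<'E'
from h import *
go([558,-37,200],.15+np.pi/2); c=cam("wrist"); save(c,"w3")
E
```

```text
(226, 220.5) [ 12.  -17.6  10.2]
(226, 240) [ 12.  -15.2 -13.8]
(226, 279.5) [-12.  -16.2 -12.1]
(257, 226) [ 8.   0.1 11.4]
time_s: 6.12
ee_pos: [552.4, -40.2, 202.4]
orientation: [-3.139, -0.003, 2.084]
wrist_force: [-0.3, -1.3, -0.2]
opening: 43.3
grip_force: 31.4
time_s: 6.5
ee_pos: [553.3, -43.0, 202.7]
orientation: [-3.138, -0.001, 1.724]
wrist_force: [0.5, 0.4, -0.2]
opening: 43.3
grip_force: 31.4
 t 6.5 pos [553.3 -43.  202.7] yaw 1.724 q6 -0.31
 shift now [5.2 5.6 2.7] | turn roll [ 3.000e-03 -3.138e+00] | shift after turn(s) [array([5.2, 5.6, 2.7]), array([-5.2, -5.6,  2.7])]
```

View pics/w3.png

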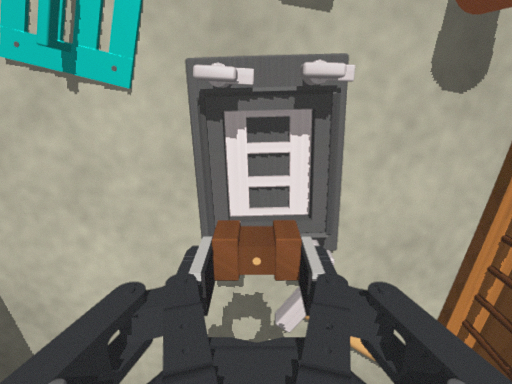

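The wrist view has the jig ahead: the white cradle frame spans (225,111)–(312,215), pockets near rows 128, 160 and 197, bolts 2 and 1 at (223,75) and (328,72). Now the jig pose from the pockets.

```bash
cat >> h.py <<'E'
def pockets(c,box,thr=120):
    g=cv2.cvtColor(c["pixels"],cv2.COLOR_RGB2GRAY); x0,y0,x1,y1=box
    m=np.zeros_like(g); m[y0:y1,x0:x1]=(g[y0:y1,x0:x1]>thr)*255
    cs,hi=cv2.findContours(m,cv2.RETR_CCOMP,cv2.CHAIN_APPROX_NONE)
    for k,h in zip(cs,hi[0]):
        if cv2.contourArea(k)<40: continue
        P=onz(c,k.reshape(-1,2),18); r=rect(P)
        print("hole" if h[3]>=0 else "outer",k.reshape(-1,2).mean(0).round(),[np.round(v,3) for v in r])
E
python3 - <<'E'
from h import *
c=cam("wrist"); pockets(c,(216,95,318,218))
c=cam("top"); c["pixels"]=cv2.imread("pics/top0.png")[:,:,::-1].copy(); pockets(c,(255,155,300,190),110)
E
```

```text
outer [268. 161.] [array([565.546, -36.128]), np.float64(123.587), np.float64(95.964), np.float64(-1.39)]
hole [269. 196.] [array([572.772, -72.88 ]), np.float64(49.419), np.float64(27.697), np.float64(0.156)]
hole [268. 164.] [array([565.136, -34.325]), np.float64(49.259), np.float64(28.557), np.float64(0.182)]
hole [268. 128.] [array([558.389,   5.267]), np.float64(51.91), np.float64(30.289), np.float64(0.188)]
outer [281. 173.] [array([568.271, -43.104]), np.float64(103.454), np.float64(89.707), np.float64(-1.391)]
hole [278. 174.] [array([565.216, -33.189]), np.float64(55.606), np.float64(36.427), np.float64(0.196)]
hole [288. 172.] [array([572.439, -72.305]), np.float64(55.958), np.float64(35.82), np.float64(0.185)]
```

Run:
```python
from h import *
c=cam("wrist"); H=c["hand_eye"]
hsv=cv2.cvtColor(c["pixels"],cv2.COLOR_RGB2HSV)
m=cv2.inRange(hsv,(0,120,30),(16,255,200)); m[:,:195]=0; m[:,320:]=0; m[:210]=0; m[285:]=0
for b in blobs(m,300):
    p=cv2.undistortPoints(np.array([[b[:,0].min(),(b[:,1].max())],[b[:,0].max(),b[:,1].max()],[257,261]]).reshape(-1,1,2),c["K"],c["distortion"]).reshape(-1,2)
    print(b.min(0),b.max(0))
    for q in p:
        d=H[:3,:3]@np.array([*q,1]); o=H[:3,3]; print((o+d*((-14-o[2])/d[2])).round(1))
go([565.4,-35,60],.18+np.pi/2)
```

```text
[212. 220.] [301. 279.]
[-10.4 -22.7 -14. ]
[-10.4  23.3 -14. ]
[  0.3   0.5 -14. ]
 t 6.7 pos [554.2 -43.5 203.7] yaw 1.723 q6 -0.31
 shift now [  6.7  12.4 143.7] | turn roll [-0.027  3.114] | shift after turn(s) [array([  6.4,  12.6, 143.7]), array([ -6.4, -12.6, 143.7])]
```

```bash
python3 -m handwheel '[[[6.5,12.5,0,-0.028,1],[0,0,48,0,1],[0,0,48,0,1],[0,0,46,0,1],[0,0,0,0,1]]]' 30 | tail -6
python3 - <<'E'
from h import *
S=[];
for i in range(3):
    c=cam("wrist"); S.append(env.sense()["ee_pos"])
print(np.mean(S,0)); go([565.4,-35,21],.18+np.pi/2); save(c,"w4",(128,90,384,282),3)
E
```

```text
time_s: 7.32
ee_pos: [563.4, -34.4, 59.0]
orientation: [-3.134, -0.003, 1.751]
wrist_force: [-0.7, -1.1, -0.1]
opening: 43.0
grip_force: 31.3
[566.81076768 -34.91112857  62.6548117 ]
 t 7.47 pos [567.9 -35.1  63.9] yaw 1.75 q6 -0.32
 shift now [ 0.6 -2.5 42.9] | turn roll [-0.     3.141] | shift after turn(s) [array([ 0.6, -2.5, 42.9]), array([-0.6,  2.5, 42.9])]
```

View pics/w4.png

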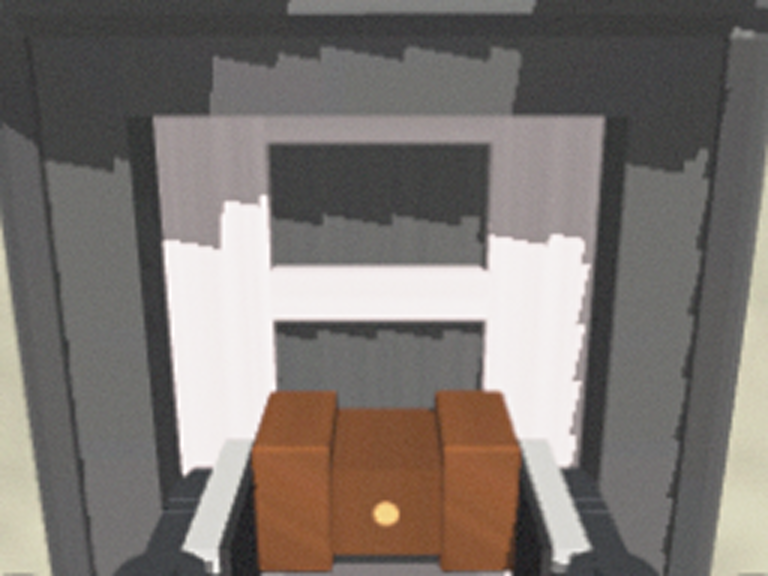

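Everything's square; the middle pocket's top edge is at row 197, cols 220–290. The blank centre looks slightly to the right of the pocket's; computing.

Run:
```python
from h import *
c=cam("wrist");z=np.mean([env.sense()["ee_pos"][2],62.7]); H=c["hand_eye"]
def at(uv,zt):
    p=cv2.undistortPoints(np.array([[uv]],float),c["K"],c["distortion"])[0,0]
    d=H[:3,:3]@np.array([*p,1]); o=H[:3,3]; return (o+d*((zt-o[2])/d[2])).round(1)
for uv in [(217.7,137.7),(291.3,137.7),(217.7,178.3),(291.3,178.3),(219.7,197),(289.7,197)]: print("rim",at(uv,z-18))
for uv in [(218.7,220.7),(295.7,220.7)]: print("blank bottom",at(uv,9.5))
```

```text
rim [ 54.3 -24.7  45.5]
rim [54.3 22.6 45.5]
rim [ 27.3 -25.7  45.5]
rim [27.3 23.6 45.5]
rim [ 14.  -24.9  45.5]
rim [14.1 23.  45.5]
blank bottom [ 12.1 -21.2   9.5]
blank bottom [12.1 22.6  9.5]
```

```bash
python3 -m handwheel '[[[0,-1.7,15,0,1],[0,0,15,0,1],[0,0,6,0,1],[0,0,3,0,1],[0,0,0,0,1]]]' 30 | tail -6
python3 -m handwheel '[[[0,0,1.5,0,1],[0,0,0,0,1]]]' 30 | tail -5
python3 - <<'E'
from h import *
c=cam("wrist"); print(env.sense()["ee_pos"],env.sense()["wrist_force"]); save(c,"w5",(128,90,384,282),3)
E
```

```text
time_s: 8.15
ee_pos: [564.2, -35.4, 23.0]
orientation: [-3.141, -0.0, 1.75]
wrist_force: [-0.1, -0.0, -0.6]
opening: 43.6
grip_force: 31.3
ee_pos: [564.4, -35.4, 22.0]
orientation: [3.141, 0.0, 1.75]
wrist_force: [0.1, -0.1, 0.2]
opening: 43.1
grip_force: 31.3
[564.4642587  -35.39096557  21.99228072] [ 0.44679337 -0.99077845 -0.52584915]
```

View pics/w5.png

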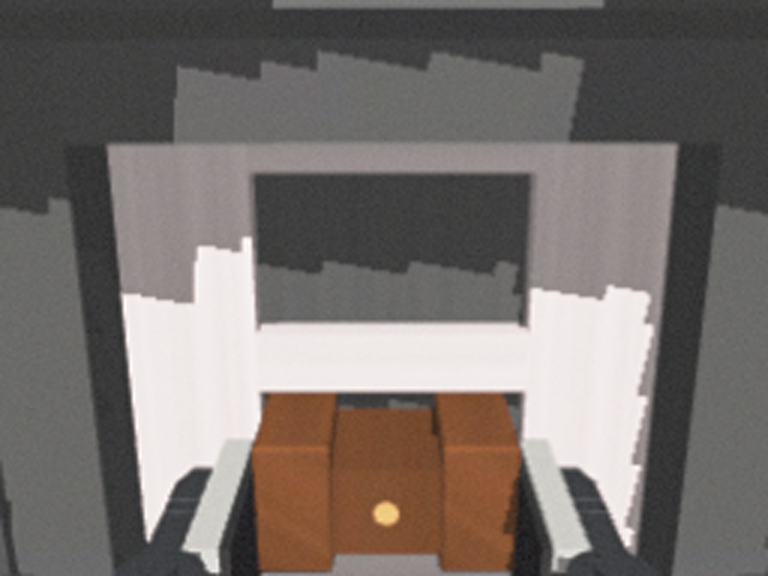

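The blank now sits within the pocket's outline (crop cols 262–515 against 258–523). I'll lower until it touches.

```bash
for i in 1; do python3 -m handwheel '[[[0,0,1,0,1],[0,0,0,0,1]]]' 30 | tail -5|head -3; done
python3 -m handwheel '[[[0,0,1,0,1],[0,0,0,0,1]]]' | tail -5|head -3
python3 -m handwheel '[[[0,0,1,0,1],[0,0,0,0,1]]]' | tail -5|head -3
```

```text
ee_pos: [564.2, -35.4, 20.8]
orientation: [-3.142, -0.0, 1.75]
wrist_force: [-0.3, -0.0, 0.1]
ee_pos: [564.2, -35.4, 19.7]
orientation: [-3.141, -0.0, 1.75]
wrist_force: [0.6, 0.9, -0.2]
ee_pos: [564.3, -35.4, 19.1]
orientation: [3.141, 0.0, 1.75]
wrist_force: [-1.5, -0.2, 3.5]
```

```bash
python3 -m handwheel '[[[0,0,0,0,-0.15],[0,0,0,0,-0.3],[0,0,0,0,-0.3],[0,0,-30,0,-0.3],[0,0,-50,0,-0.3]]]' 30 | tail -6
python3 -m handwheel '[[[-40,0,-40,0,-0.3],[-40,0,-40,0,-1],[0,0,-30,0,-1],[0,0,0,0,-1]]]' 30 | tail -6
python3 - <<'E'
from h import *
c=cam("wrist"); blank(c,36); save(c,"w6")
E
```

```text
time_s: 9.82
ee_pos: [562.5, -35.2, 97.7]
orientation: [-3.137, -0.002, 1.75]
wrist_force: [1.0, 0.7, -0.4]
opening: 55.5
grip_force: 0.0
time_s: 10.32
ee_pos: [580.3, -115.1, 211.5]
orientation: [3.136, 0.002, 1.749]
wrist_force: [0.2, 0.8, -0.7]
opening: 85.4
grip_force: 0.0
blob px [254.  94.] [array([564.74 , -33.551]), np.float64(42.837), np.float64(22.875), np.float64(0.179)]
```

View pics/w6.png

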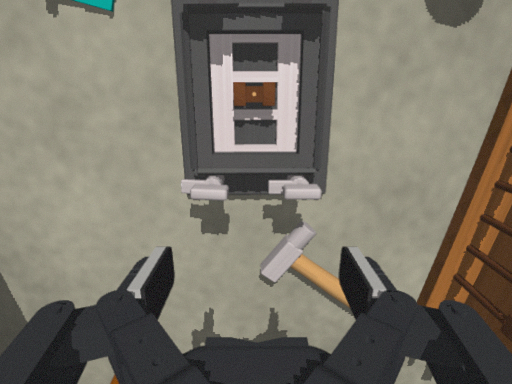

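The wrist view shows the blank lying in the middle pocket at (254,94), jig bolts 3 and 4 at (208,187) and (297,188), all slack. Next I re-measure the jig frame and work out the move to the plate.

Run:
```python
from h import *
c=cam("wrist"); pockets(c,(200,25,310,162))
go([460,340,270],np.pi)
```

```text
outer [274.  43.] [array([567.59 ,  16.971]), np.float64(46.905), np.float64(19.298), np.float64(0.184)]
outer [253.  92.] [array([565.37 , -36.063]), np.float64(123.118), np.float64(95.21), np.float64(-1.39)]
hole [257. 114.] [array([568.855, -54.871]), np.float64(69.509), np.float64(50.596), np.float64(-1.369)]
hole [229.  47.] [array([527.589,   8.353]), np.float64(18.352), np.float64(7.398), np.float64(-1.414)]
 t 10.43 pos [ 577.9 -113.9  208.2] yaw 1.75 q6 -0.45
 shift now [467.6 -35.2 -61.8] | turn roll [-1.392  1.75 ] | shift after turn(s) [array([117.9, 453.9, -61.8]), array([-117.9, -453.9,  -61.8])]
```

```bash
python3 -m handwheel '[[[0,0,-60,0,-1],[58,-4,0,0,-1],[58,-4,0,0,-1],[58,-4,0,0,-1],[58,-4,0,0,-1]]]' 30 | tail -6
python3 -m handwheel '[[[58,-4,0,0,-1],[58,-4,0,0,-1],[58,-4,0,0,-1],[58,-4,0,0,-1],[0,0,0,-0.174,-1]]]' 30 | tail -6
python3 -m handwheel '[[[0,0,0,-0.174,-1],[0,0,0,-0.174,-1],[0,0,0,-0.174,-1],[0,0,0,-0.174,-1],[0,0,0,-0.174,-1]]]' 30 | tail -6
python3 -m handwheel '[[[0,0,0,-0.174,-1],[0,0,0,-0.174,-1],[0,0,0,0,-1]]]' 30 | tail -6
python3 - <<'E'
from h import *
c=cam("wrist"); save(c,"w7"); go([460,340,270],np.pi)
E
```

```text
time_s: 11.05
ee_pos: [519.5, 113.3, 266.7]
orientation: [-3.138, -0.0, 1.75]
wrist_force: [0.1, -0.8, -0.2]
opening: 85.3
grip_force: 0.0
time_s: 11.68
ee_pos: [461.5, 340.8, 266.2]
orientation: [-3.138, -0.001, 1.934]
wrist_force: [0.8, -0.6, 0.2]
opening: 85.6
grip_force: 0.0
time_s: 12.3
ee_pos: [462.9, 336.6, 266.3]
orientation: [-3.138, -0.003, 2.801]
wrist_force: [-0.0, -0.1, 0.0]
opening: 85.2
grip_force: 0.0
time_s: 12.68
ee_pos: [463.1, 336.6, 266.7]
orientation: [-3.14, -0.003, 3.141]
wrist_force: [0.9, -0.1, 0.3]
opening: 85.1
grip_force: 0.0
 t 12.72 pos [463.3 336.6 267.1] yaw 3.139 q6 -1.01
 shift now [ 3.3  3.4 -2.9] | turn roll [-2.000e-03  3.139e+00] | shift after turn(s) [array([ 3.3,  3.4, -2.9]), array([-3.3, -3.4, -2.9])]
```

View pics/w7.png

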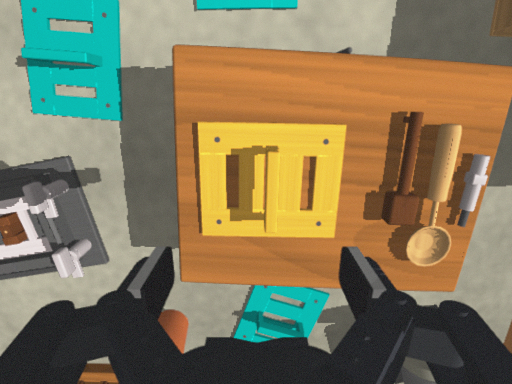

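The brass plate fills (199,122)–(346,237), its handle bar along column ~272; nothing near the handle. Measuring the plate's rectangle.

```bash
cat >> h.py <<'E'
def plate(c,z,lo=(22,110,90)):
    hsv=cv2.cvtColor(c["pixels"],cv2.COLOR_RGB2HSV); m=cv2.inRange(hsv,lo,(34,255,255))
    b=max(blobs(m,300),key=len); r=rect(onz(c,b,z)); print("plate",[np.round(v,3) for v in r]); return r
E
python3 - <<'E'
from h import *
c=cam("wrist"); r=plate(c,116); go([*r[0],140],r[3]+np.pi/2+np.pi/2)
E
```

```text
plate [array([467.779, 349.242]), np.float64(146.601), np.float64(122.584), np.float64(1.552)]
 t 12.78 pos [463.6 336.7 267.4] yaw 3.139 q6 -1.01
 shift now [ -4.2  12.6 127.4] | turn roll [-1.555  1.587] | shift after turn(s) [array([-12.7,  -4. , 127.4]), array([ 12.7,   4. , 127.4])]
```

```bash
python3 -m handwheel '[[[-4,12.5,0,0.017,-1],[0,0,45,0,-0.4],[0,0,45,0,-0.4],[0,0,40,0,-0.4],[0,0,10,0,-0.4]]]' 90 | tail -6
python3 - <<'E'
from h import *
go([467.8,349.2,127],np.pi-.019)
E
```

```text
time_s: 13.4
ee_pos: [466.8, 348.8, 126.0]
orientation: [-3.139, -0.005, 3.124]
wrist_force: [0.7, 0.2, -0.5]
opening: 60.2
grip_force: 0.0
 t 13.4 pos [466.8 348.8 126. ] yaw 3.124 q6 -0.98
 shift now [-1.   0.4 -1. ] | turn roll [ 1.000e-03 -3.141e+00] | shift after turn(s) [array([-1. ,  0.4, -1. ]), array([ 1. , -0.4, -1. ])]
```

```bash
python3 -m handwheel '[[[0,0,0,0,0.5],[0,0,0,0,1],[0,0,0,0,1],[0,0,0,0,1],[0,0,0,0,1]]]' 90 | tail -6
python3 -m handwheel '[[[0,0,-20,0,1],[0,0,-30,0,1],[0,0,-50,0,1],[0,0,0,0,1]]]' 90 | tail -6
python3 - <<'E'
from h import *
c=cam("wrist"); save(c,"w8"); go([565.4,-36,220],np.pi+.18)
E
```

```text
time_s: 14.02
ee_pos: [469.7, 350.4, 131.0]
orientation: [3.139, 0.004, 3.125]
wrist_force: [-1.3, 0.9, 6.1]
opening: 9.9
grip_force: 89.1
time_s: 14.52
ee_pos: [470.7, 350.6, 232.4]
orientation: [3.137, 0.007, 3.125]
wrist_force: [1.2, -0.1, -6.7]
opening: 9.8
grip_force: 88.8
 t 14.57 pos [469.  349.6 229.7] yaw 3.125 q6 -0.99
 shift now [-102.9 -383.9    9.7] | turn roll [-0.197  2.945] | shift after turn(s) [array([ -25.8, -396.6,    9.7]), array([ 25.8, 396.6,   9.7])]
```

View pics/w8.png

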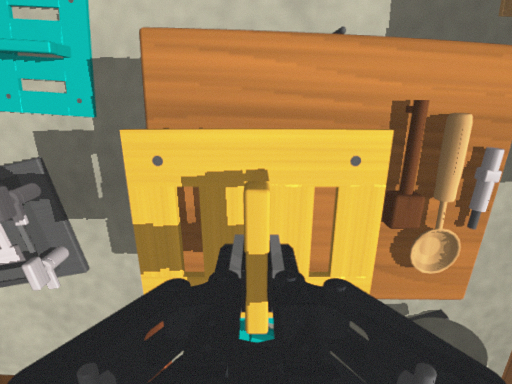

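The plate is held level; its front edge runs along row 129 from (121) to (392). Moving it over the jig and measuring its place in the hand.

```bash
python3 -m handwheel '[[[-7,-20,0,0,1],[-13,-50,0,0,1],[-13,-52,0,0,1],[-14,-52,0,0,1],[-14,-52,0,0,1]]]' 90 | tail -6
python3 -m handwheel '[[[-14,-52,0,0,1],[-14,-52,0,0,1],[-14,-54,0,-0.1,1],[0,0,0,-0.097,1],[0,0,0,0,1]]]' 90 | tail -6
python3 - <<'E'
from h import *
c=cam("wrist"); save(c,"w9"); go([565.4,-36,230],np.pi+.18)
H=c["hand_eye"]; hsv=cv2.cvtColor(c["pixels"],cv2.COLOR_RGB2HSV); m=cv2.inRange(hsv,(22,110,90),(34,255,255))
b=max(blobs(m,300),key=len); b=b[b[:,1]<280]
p=cv2.undistortPoints(b.reshape(-1,1,2),c["K"],c["distortion"]).reshape(-1,2)
d=np.c_[p,np.ones(len(p))]@H[:3,:3].T; o=H[:3,3]; P=(o+d*((15-o[2])/d[:,2])[:,None])
top=P[(P[:,0]>P[:,0].max()-6)&(abs(P[:,1])<55)]; f=np.polyfit(top[:,1],top[:,0],1)
sel=(P[:,0]<45)&(P[:,0]>10); L=P[sel&(P[:,1]<-60)];R=P[sel&(P[:,1]>60)]
print("front edge x=%.1f slope %.4f"%(f[1],f[0]),"left",np.polyfit(L[:,0],L[:,1],1),"right",np.polyfit(R[:,0],R[:,1],1))
E
```

```text
time_s: 15.2
ee_pos: [523.8, 119.3, 226.1]
orientation: [-3.14, -0.005, 3.125]
wrist_force: [0.8, 0.1, -6.4]
opening: 10.5
grip_force: 88.8
time_s: 15.82
ee_pos: [562.8, -37.8, 226.1]
orientation: [3.14, -0.006, -2.965]
wrist_force: [0.3, 0.7, -6.8]
opening: 10.0
grip_force: 89.3
 t 15.88 pos [563.  -37.  226.5] yaw -2.964 q6 -1.89
 shift now [-2.6  0.6 -3.5] | turn roll [-3.000e-03  3.139e+00] | shift after turn(s) [array([-2.6,  0.6, -3.5]), array([ 2.6, -0.6, -3.5])]
front edge x=63.4 slope 0.0060 left [ -0.13150136 -63.80131304] right [1.30618528e-03 7.14823321e+01]
```

View pics/w9.png

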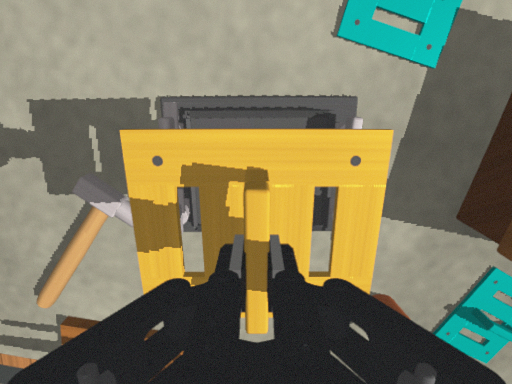

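The plate hangs over the jig, its edge at row 129 with the jig's far rim at rows 97–128. I'll trim the offset and go down to just above the recess.

```bash
python3 -m handwheel '[[[-3.8,1.2,30,0.005,1],[0,0,45,0,1],[0,0,45,0,1],[0,0,30,0,1],[0,0,0,0,1]]]' 90 | tail -6
python3 - <<'E'
from h import *
c=cam("wrist"); c=cam("wrist"); save(c,"w10",(100,40,412,274),2.5); go([566.5,-35.1,60],np.pi+.18)
E
```

```text
time_s: 16.5
ee_pos: [564.9, -33.3, 75.7]
orientation: [3.139, -0.008, -2.966]
wrist_force: [-0.5, -0.3, -6.7]
opening: 10.0
grip_force: 89.3
 t 16.6 pos [568.6 -34.   79.1] yaw -2.966 q6 -1.88
 shift now [ 2.2 -0.7 19.1] | turn roll [-0.004  3.137] | shift after turn(s) [array([ 2.3, -0.7, 19.1]), array([-2.3,  0.7, 19.1])]
```

View pics/w10.png

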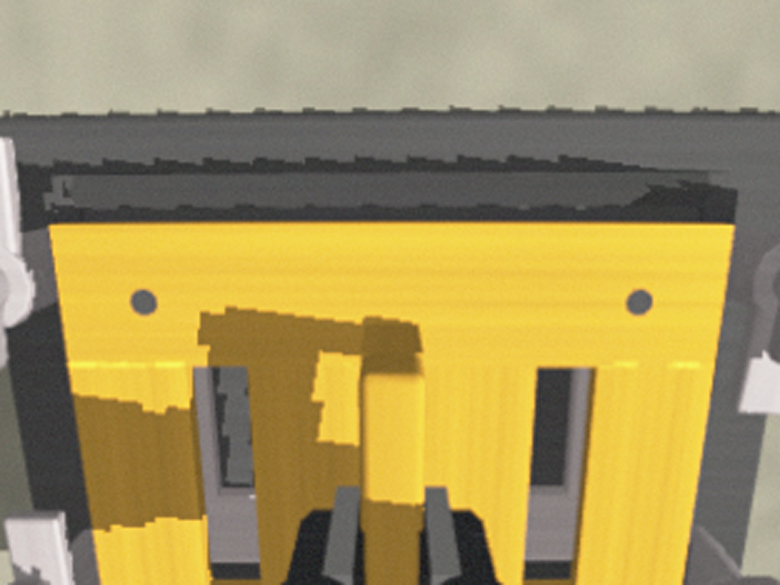

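Run:
```python
from h import *
c=cam("wrist"); s=env.sense(); H=c["hand_eye"]; zt=s["ee_pos"][2]; print(s["ee_pos"])
def at(uv,z):
    p=cv2.undistortPoints(np.array([[uv]],float),c["K"],c["distortion"])[0,0]
    d=H[:3,:3]@np.array([*p,1]); o=H[:3,3]; return (o+d*((z-o[2])/d[2])).round(1)
f=lambda u,v:(100+u/2.5,40+v/2.5)
print("base edge",at(f(390,114),zt-12),"base edge if z=45",at(f(390,114),zt-45))
print("plate front",at(f(50,226),15),at(f(735,225),15))
print("recess inner wall top (step) ",at(f(75,175),zt-45),at(f(735,185),zt-45),"at ledge",at(f(75,205),zt-38))
# predicted pixel of jig corners
a=.18; R=np.array([[np.cos(a),-np.sin(a)],[np.sin(a),np.cos(a)]])
for n,x,y,z in [("base",-88,0,12),("base38",-88,0,38),("wall-left",-64.5,76.5,45),("wall-right",-64.5,-76.5,45),("b2",-48,96,77),("b3",-48,-96,77)]:
    q=R@[x,y]+[565.4,-36]; u=pix(c,[[*q,z]])[0]; print(n,((u-[100,40])*2.5).round())
```

```text
[569.60645813 -34.26840926  79.97017661]
base edge [88.2 -1.5 68. ] base edge if z=45 [86.7 -1.5 35. ]
plate front [ 63.5 -74.6  15. ] [63.8 72.7 15. ]
recess inner wall top (step)  [ 73.4 -76.3  35. ] [71.3 80.8 35. ] at ledge [ 65.9 -80.2  42. ]
base [389. 101.]
base38 [389.  94.]
wall-left [710. 198.]
wall-right [ 69. 200.]
b2 [859. 292.]
b3 [-80. 295.]
```

```bash
python3 -m handwheel '[[[-1.8,0,8,0.004,1],[0,0,4,0,1],[0,0,0,0,1]]]' 90 | tail -6
python3 -m handwheel '[[[0,0,2,0,1],[0,0,2,0,1],[0,0,0,0,1]]]' 90 | tail -6
python3 -m handwheel '[[[0,0,2,0,1],[0,0,0,0,1]]]' 90 | tail -6
```

```text
time_s: 17.02
ee_pos: [570.0, -34.2, 66.8]
orientation: [3.142, -0.0, -2.97]
wrist_force: [-1.4, -0.2, -6.1]
opening: 10.3
grip_force: 89.4
time_s: 17.4
ee_pos: [570.1, -34.2, 62.7]
orientation: [3.141, -0.0, -2.97]
wrist_force: [0.0, 0.5, -6.2]
opening: 10.2
grip_force: 89.4
time_s: 17.65
ee_pos: [570.0, -34.5, 61.5]
orientation: [-3.141, -0.0, -2.97]
wrist_force: [-4.3, -2.0, 2.3]
opening: 10.3
grip_force: 90.7
```

```bash
python3 -m handwheel '[[[2,-0.6,0,0,1],[0,0,1,0,1],[0,0,0,0,1]]]' 90 | tail -6
python3 -m handwheel '[[[0,0,1.5,0,1],[0,0,0,0,1],[0,0,0,0,1]]]' 90 | tail -6
```

```text
time_s: 18.02
ee_pos: [568.4, -35.1, 59.2]
orientation: [3.141, -0.0, -2.971]
wrist_force: [0.2, 0.3, -6.1]
opening: 10.2
grip_force: 89.4
time_s: 18.4
ee_pos: [568.4, -35.1, 59.0]
orientation: [-3.142, 0.0, -2.97]
wrist_force: [-3.7, 1.1, 4.8]
opening: 10.2
grip_force: 90.9
```

```bash
python3 -m handwheel '[[[0,0,0,0,0.5],[0,0,0,0,0.3],[0,0,0,0,0.3],[0,0,-30,0,0.3],[0,0,-50,0,0]]]' 90 | tail -6
python3 -m handwheel '[[[0,0,-60,0,-1],[-30,0,-40,0,-1],[-40,0,0,0,-1],[0,0,0,0,-1]]]' 90 | tail -6
python3 - <<'E'
from h import *
c=cam("wrist"); c=cam("wrist"); save(c,"w11",(60,20,450,300),2); r=plate(c,44); go([565.4,-36,230],np.pi+.18)
E
```

```text
time_s: 19.02
ee_pos: [566.9, -35.0, 137.2]
orientation: [3.14, -0.005, -2.97]
wrist_force: [0.9, 0.2, -0.3]
opening: 42.4
grip_force: 0.0
time_s: 19.52
ee_pos: [640.3, -22.9, 238.8]
orientation: [-3.141, 0.003, -2.97]
wrist_force: [-0.5, -1.2, 0.4]
opening: 85.5
grip_force: 0.0
plate [array([566.503, -37.031]), np.float64(146.265), np.float64(121.475), np.float64(-1.398)]
 t 19.62 pos [636.7 -23.2 237.4] yaw -2.97 q6 -1.84
 shift now [72.5 -0.5  7.4] | turn roll [-0.009  3.133] | shift after turn(s) [array([72.5,  0.1,  7.4]), array([-72.5,  -0.1,   7.4])]
```

View pics/w11.png

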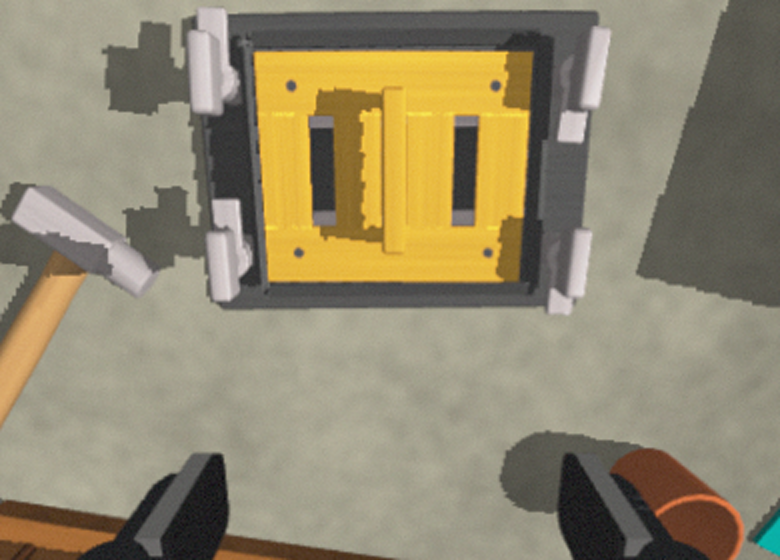

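The plate lies square in the recess (crop outline (254,50)–(532,282)), jig bolts at corners (205,65), (595,70), (228,255), (572,265) with bars along jig x, all slack. That was my last picture to view; from here I work from numbers. Checking bolt positions against the jig model.

```bash
cat >> h.py <<'E'
JC=np.array([565.4,-36.]); JA=.18
def bolt(i):
    sx,sy=[(1,1),(-1,1),(-1,-1),(1,-1)][i-1]; a=JA
    return JC+np.array([[np.cos(a),-np.sin(a)],[np.sin(a),np.cos(a)]])@[48*sx,96*sy]
def bars(c,thr=150):
    hsv=cv2.cvtColor(c["pixels"],cv2.COLOR_RGB2HSV); m=cv2.inRange(hsv,(0,0,thr),(180,50,255))
    for b in blobs(m,60):
        r=rect(onz(c,b,72))
        for i in (1,2,3,4):
            if np.linalg.norm(r[0]-bolt(i))<30: print("bolt",i,"model",bolt(i).round(1),"blob",[np.round(v,2) for v in r], "rel yaw",round((r[3]-JA+np.pi/2)%np.pi-np.pi/2,2))
E
python3 - <<'E'
from h import *
c=cam("wrist"); bars(c); bars(c,185)
for i in (1,2,3,4): go([*bolt(i),100],np.pi+JA,f"b{i}")
E
```

```text
bolt 4 model [ 629.8 -121.9] blob [array([ 620.91, -116.08]), np.float64(53.32), np.float64(22.89), np.float64(0.18)] rel yaw -0.0
bolt 2 model [501.   49.9] blob [array([528.74,  47.66]), np.float64(14.76), np.float64(13.07), np.float64(0.04)] rel yaw -0.14
bolt 1 model [595.4  67. ] blob [array([617.05,  65.12]), np.float64(12.36), np.float64(12.19), np.float64(0.17)] rel yaw -0.01
bolt 4 model [ 629.8 -121.9] blob [array([ 631.  , -119.94]), np.float64(34.79), np.float64(9.83), np.float64(0.17)] rel yaw -0.01
bolt 1 model [595.4  67. ] blob [array([595.65,  70.43]), np.float64(34.86), np.float64(8.64), np.float64(0.14)] rel yaw -0.04
bolt 4 model [ 629.8 -121.9] blob [array([ 613.78, -115.6 ]), np.float64(39.04), np.float64(13.84), np.float64(0.3)] rel yaw 0.12
bolt 2 model [501.   49.9] blob [array([528.93,  47.58]), np.float64(13.48), np.float64(12.31), np.float64(0.07)] rel yaw -0.11
bolt 2 model [501.   49.9] blob [array([500.59,  52.7 ]), np.float64(35.64), np.float64(8.54), np.float64(0.1)] rel yaw -0.08
bolt 3 model [ 535.4 -139. ] blob [array([ 529.12, -132.06]), np.float64(46.5), np.float64(20.76), np.float64(0.08)] rel yaw -0.1
b1 t 19.68 pos [636.1 -23.2 237.3] yaw -2.97 q6 -1.84
 shift now [ 24.7  95.9 137.3] | turn roll [-0.009  3.133] | shift after turn(s) [array([ 23.8,  96.1, 137.3]), array([-23.8, -96.1, 137.3])]
b2 t 19.68 pos [636.1 -23.2 237.3] yaw -2.97 q6 -1.84
 shift now [120.7  95.  137.3] | turn roll [-0.009  3.133] | shift after turn(s) [array([119.8,  96.1, 137.3]), array([-119.8,  -96.1,  137.3])]
b3 t 19.68 pos [636.1 -23.2 237.3] yaw -2.97 q6 -1.84
 shift now [119.  -97.  137.3] | turn roll [-0.009  3.133] | shift after turn(s) [array([119.8, -95.9, 137.3]), array([-119.8,   95.9,  137.3])]
b4 t 19.68 pos [636.1 -23.2 237.3] yaw -2.97 q6 -1.84
 shift now [ 23.  -96.1 137.3] | turn roll [-0.009  3.133] | shift after turn(s) [array([ 23.8, -95.9, 137.3]), array([-23.8,  95.9, 137.3])]
```

```bash
python3 -m handwheel '[[[12,49,0,0.02,0],[12,49,20,0,0],[0,0,50,0,0],[0,0,50,0,0],[0,0,0,0,0]]]' 60 | tail -6
python3 - <<'E'
from h import *
c=cam("wrist");go([*(bolt(1)+[0,1.5]),59],np.pi+JA-.04)
E
```

```text
time_s: 20.3
ee_pos: [592.7, 69.4, 114.3]
orientation: [3.141, -0.011, -2.99]
wrist_force: [0.4, 0.9, 0.6]
opening: 42.8
grip_force: 0.0
 t 20.35 pos [595.5  69.4 117. ] yaw -2.991 q6 -1.68
 shift now [ 0.2 -0.8 58. ] | turn roll [ 0.011 -3.131] | shift after turn(s) [array([ 0.2, -0.8, 58. ]), array([-0.2,  0.8, 58. ])]
```

```bash
python3 -m handwheel '[[[0,0,40,0,0],[0,0,17,0,0],[0,0,0,0,0],[0,0,0,0,1],[0,0,0,0,1]]]' 60 | tail -6
python3 -m handwheel '[[[0,0,0,0,1],[0,0,0,0,1],[0,0,0,0,1]]]' 60 | tail -6
```

```text
time_s: 20.98
ee_pos: [599.1, 69.9, 63.1]
orientation: [3.141, 0.003, -2.991]
wrist_force: [-0.1, -1.1, 2.2]
opening: 10.5
grip_force: 60.1
time_s: 21.35
ee_pos: [599.2, 69.9, 63.1]
orientation: [-3.141, 0.003, -2.99]
wrist_force: [-1.4, 1.5, 6.4]
opening: 10.0
grip_force: 60.7
```

```bash
python3 -m handwheel '[[[0,0,0,0.1,1],[0,0,0,0.15,1],[0,0,0,0.18,1],[0,0,0,0.18,1],[0,0,0,0.12,1]]]' 60 | tail -6
python3 -m handwheel '[[[0,0,0,0,1],[0,0,0,0,1]]]' 60 | tail -6
```

```text
time_s: 21.98
ee_pos: [598.6, 67.3, 63.1]
orientation: [-3.139, 0.004, 2.56]
wrist_force: [-1.4, -7.5, 8.1]
opening: 10.3
grip_force: 61.0
time_s: 22.22
ee_pos: [598.6, 67.3, 63.1]
orientation: [-3.14, 0.004, 2.564]
wrist_force: [-2.2, -7.0, 7.1]
opening: 10.1
grip_force: 60.9
```

```bash
python3 -m handwheel '[[[0,0,0,0,0.3],[0,0,0,0,0],[0,0,-55,-0.1,0],[0,0,0,-0.18,0],[0,0,0,-0.18,0]]]' 60 | tail -6
python3 -m handwheel '[[[0,0,0,-0.18,0],[0,0,0,-0.07,0],[0,0,0,0,0]]]' 60 | tail -6
python3 - <<'E'
from h import *
c=cam("wrist");bars(c,185); go([*(bolt(3)+[0,1.5]),117],np.pi+JA-.08)
E
```

```text
time_s: 22.85
ee_pos: [598.5, 70.1, 117.3]
orientation: [3.141, 0.002, 3.029]
wrist_force: [-0.6, -0.3, -0.6]
opening: 42.7
grip_force: 0.0
time_s: 23.22
ee_pos: [597.8, 70.0, 116.1]
orientation: [3.141, -0.0, -3.011]
wrist_force: [0.1, 0.9, 0.5]
opening: 42.3
grip_force: 0.0
bolt 1 model [595.4  67. ] blob [array([615.34,  80.62]), np.float64(13.63), np.float64(10.4), np.float64(-1.44)] rel yaw 1.52
bolt 1 model [595.4  67. ] blob [array([610.19,  53.3 ]), np.float64(12.52), np.float64(7.29), np.float64(1.0)] rel yaw 0.82
bolt 1 model [595.4  67. ] blob [array([591.27,  93.07]), np.float64(23.62), np.float64(13.04), np.float64(1.19)] rel yaw 1.01
bolt 1 model [595.4  67. ] blob [array([598.29,  72.27]), np.float64(36.81), np.float64(15.45), np.float64(-0.57)] rel yaw -0.75
bolt 2 model [501.   49.9] blob [array([507.7 ,  54.15]), np.float64(50.45), np.float64(14.15), np.float64(0.06)] rel yaw -0.12
 t 23.27 pos [597.8  70.  116.1] yaw -3.011 q6 -1.65
 shift now [  88.9 -197.7   -0.9] | turn roll [ 0.03  -3.111] | shift after turn(s) [array([  82.9, -200.2,   -0.9]), array([-82.9, 200.2,  -0.9])]
```

```bash
python3 -m handwheel '[[[22,-49,0,0,0],[22,-49,0,0,0],[22,-50,0,0,0],[21,-49.5,0,0.03,0],[0,0,0,0,0]]]' 60 | tail -6
python3 - <<'E'
from h import *
c=cam("wrist");bars(c,185); go([*(bolt(3)+[2,2]),62],np.pi+JA-.08)
E
```

```text
time_s: 23.9
ee_pos: [536.7, -140.9, 116.3]
orientation: [-3.141, -0.0, -3.047]
wrist_force: [-0.9, 0.1, 0.4]
opening: 42.5
grip_force: 0.0
bolt 4 model [ 629.8 -121.9] blob [array([629.47, -97.98]), np.float64(14.11), np.float64(10.47), np.float64(0.2)] rel yaw 0.02
bolt 1 model [595.4  67. ] blob [array([604.91,  68.59]), np.float64(18.64), np.float64(7.96), np.float64(-0.55)] rel yaw -0.73
bolt 4 model [ 629.8 -121.9] blob [array([ 611.91, -121.14]), np.float64(59.85), np.float64(14.32), np.float64(0.22)] rel yaw 0.04
bolt 2 model [501.   49.9] blob [array([519.92,  33.26]), np.float64(13.16), np.float64(12.21), np.float64(0.09)] rel yaw -0.09
bolt 3 model [ 535.4 -139. ] blob [array([ 526.01, -137.08]), np.float64(57.13), np.float64(13.64), np.float64(0.19)] rel yaw 0.01
 t 23.95 pos [ 537.1 -139.1  116.3] yaw -3.045 q6 -2.0
 shift now [-0.4  2.  54.3] | turn roll [-3.000e-03  3.138e+00] | shift after turn(s) [array([-0.4,  2. , 54.3]), array([ 0.4, -2. , 54.3])]
```

```bash
python3 -m handwheel '[[[0,1.5,40,-0.05,0],[0,0,15,0,0],[0,0,0,0,0],[0,0,0,0,1],[0,0,0,0,1]]]' 60 | tail -6
python3 -m handwheel '[[[0,0,0,0,1],[0,0,0,0,1]]]' 60 | tail -6
python3 -m handwheel '[[[0,0,0,0.1,1],[0,0,0,0.15,1],[0,0,0,0.18,1],[0,0,0,0.18,1],[0,0,0,0.15,1]]]' 60 | tail -6
python3 -m handwheel '[[[0,0,0,0,1],[0,0,0,0,1]]]' 60 | tail -6
```

```text
time_s: 24.58
ee_pos: [538.5, -136.3, 62.6]
orientation: [-3.14, 0.002, -2.99]
wrist_force: [-0.4, 0.6, 1.0]
opening: 10.0
grip_force: 60.7
time_s: 24.82
ee_pos: [538.6, -136.3, 62.6]
orientation: [-3.14, 0.003, -2.991]
wrist_force: [-0.1, 0.4, 5.5]
opening: 10.4
grip_force: 61.5
time_s: 25.45
ee_pos: [538.1, -138.5, 62.6]
orientation: [-3.139, 0.004, 2.529]
wrist_force: [-2.5, -8.2, 6.2]
opening: 10.4
grip_force: 61.4
time_s: 25.7
ee_pos: [538.1, -138.5, 62.5]
orientation: [-3.139, 0.004, 2.533]
wrist_force: [-1.8, -6.0, 5.8]
opening: 10.1
grip_force: 61.4
```

```bash
python3 -m handwheel '[[[0,0,0,0,0.3],[0,0,0,0,0],[0,0,-55,-0.1,0],[0,0,0,-0.18,0],[0,0,0,-0.18,0]]]' 60 | tail -6 | head -2
python3 -m handwheel '[[[0,0,0,-0.18,0],[0,0,0,-0.06,0],[0,0,0,0,0]]]' 60 | tail -6 |head -3
python3 - <<'E'
from h import *
go([*(bolt(2)+[2,2]),117],np.pi+JA-.09)
E
```

```text
time_s: 26.32
ee_pos: [537.7, -135.7, 117.0]
time_s: 26.7
ee_pos: [537.1, -135.6, 116.1]
orientation: [3.141, -0.001, -3.051]
 t 26.7 pos [ 537.1 -135.6  116.1] yaw -3.051 q6 -1.99
 shift now [ 17.  189.7  -0.9] | turn roll [ 1.000e-03 -3.141e+00] | shift after turn(s) [array([ 17.1, 189.7,  -0.9]), array([ -17.1, -189.7,   -0.9])]
```

```bash
python3 -m handwheel '[[[4.5,47.5,0,0,0],[4.5,47.5,0,0,0],[4,47.5,0,0,0],[4,47.2,0,0,0],[0,0,0,0,0]]]' 60 | tail -6|head -3
python3 - <<'E'
from h import *
c=cam("wrist");bars(c,185); go([*(bolt(2)+[2,2]),62],np.pi+JA-.09)
E
```

```text
time_s: 27.32
ee_pos: [501.8, 54.2, 116.2]
orientation: [3.141, -0.001, -3.047]
bolt 1 model [595.4  67. ] blob [array([603.63,  38.23]), np.float64(30.67), np.float64(12.34), np.float64(-1.47)] rel yaw 1.49
bolt 4 model [ 629.8 -121.9] blob [array([ 623.34, -140.31]), np.float64(123.84), np.float64(54.27), np.float64(-0.77)] rel yaw -0.95
bolt 3 model [ 535.4 -139. ] blob [array([ 552.53, -122.55]), np.float64(47.29), np.float64(38.52), np.float64(-1.27)] rel yaw -1.45
bolt 2 model [501.   49.9] blob [array([501.66,  53.29]), np.float64(42.7), np.float64(13.46), np.float64(0.04)] rel yaw -0.14
 t 27.38 pos [502.6  52.7 116.2] yaw -3.048 q6 -1.64
 shift now [-0.3 -0.8 54.2] | turn roll [ 0.004 -3.138] | shift after turn(s) [array([-0.3, -0.8, 54.2]), array([ 0.3,  0.8, 54.2])]
```

```bash
python3 -m handwheel '[[[0,0,40,0.03,0],[0,0,15,0,0],[0,0,0,0,0],[0,0,0,0,1],[0,0,0,0,1]]]' 60 | tail -6
python3 -m handwheel '[[[0,0,0,0,1],[0,0,0,0,1]]]' 60 | tail -6
python3 -m handwheel '[[[0,0,0,0.1,1],[0,0,0,0.15,1],[0,0,0,0.18,1],[0,0,0,0.15,1],[0,0,0,0.1,1]]]' 60 | tail -6
python3 -m handwheel '[[[0,0,0,0,1],[0,0,0,0,1]]]' 60 | tail -6
```

```text
time_s: 28.0
ee_pos: [504.3, 52.2, 62.4]
orientation: [3.139, 0.003, -3.083]
wrist_force: [0.0, 2.3, -0.6]
opening: 10.6
grip_force: 60.1
time_s: 28.25
ee_pos: [504.3, 52.1, 62.4]
orientation: [3.14, 0.003, -3.081]
wrist_force: [-0.1, 5.3, 2.5]
opening: 10.4
grip_force: 60.6
time_s: 28.88
ee_pos: [503.7, 50.1, 62.4]
orientation: [-3.141, 0.003, 2.521]
wrist_force: [-0.9, -4.2, 4.9]
opening: 10.4
grip_force: 60.9
time_s: 29.12
ee_pos: [503.7, 50.0, 62.4]
orientation: [-3.141, 0.003, 2.524]
wrist_force: [-1.3, -2.8, 5.6]
opening: 10.3
grip_force: 60.9
```

Bolt 2 is at about 0.8. Bolt 4 next.

```bash
python3 -m handwheel '[[[0,0,0,0,0.3],[0,0,0,0,0],[0,0,-55,-0.1,0],[0,0,0,-0.18,0],[0,0,0,-0.18,0]]]' 60 | tail -6 | head -2
python3 -m handwheel '[[[0,0,0,-0.18,0],[0,0,0,-0.13,0],[0,0,0,0,0]]]' 60 | tail -6 |head -3
python3 - <<'E'
from h import *
go([*(bolt(4)+[2,2]),117],np.pi+JA-.02)
E
```

```text
time_s: 29.75
ee_pos: [503.7, 51.4, 117.1]
time_s: 30.12
ee_pos: [503.0, 51.4, 116.2]
orientation: [3.142, -0.0, -2.992]
 t 30.12 pos [503.   51.4 116.2] yaw -2.992 q6 -1.7
 shift now [-101.7 -188.6   -0.8] | turn roll [-0.01   3.132] | shift after turn(s) [array([ -99.9, -189.6,   -0.8]), array([ 99.9, 189.6,  -0.8])]
```

```bash
python3 -m handwheel '[[[-25.5,-47,0,0,0],[-25.5,-47,0,0,0],[-25.5,-47,0,0,0],[-25.2,-47.6,0,0,0],[0,0,0,0,0]]]' 60 | tail -6|head -3
python3 - <<'E'
from h import *
c=cam("wrist");bars(c,185); go([*(bolt(4)+[2,2]),62],np.pi+JA-.02)
E
```

```text
time_s: 30.75
ee_pos: [635.1, -123.6, 116.0]
orientation: [-3.14, 0.003, -2.996]
bolt 4 model [ 629.8 -121.9] blob [array([ 620.74, -119.89]), np.float64(57.53), np.float64(13.88), np.float64(0.24)] rel yaw 0.06
bolt 3 model [ 535.4 -139. ] blob [array([ 532.65, -131.97]), np.float64(45.14), np.float64(14.93), np.float64(-0.59)] rel yaw -0.77
bolt 3 model [ 535.4 -139. ] blob [array([ 506.94, -139.08]), np.float64(12.48), np.float64(7.35), np.float64(-1.28)] rel yaw -1.46
 t 30.8 pos [ 632.9 -121.4  115.7] yaw -2.995 q6 -1.97
 shift now [ 0.9  1.7 53.7] | turn roll [-0.013  3.128] | shift after turn(s) [array([ 0.9,  1.8, 53.7]), array([-0.9, -1.8, 53.7])]
```

```bash
python3 -m handwheel '[[[0.5,1.5,40,-0.02,0],[0,0,14,0,0],[0,0,0,0,0],[0,0,0,0,1],[0,0,0,0,1]]]' 60 | tail -6
python3 -m handwheel '[[[0,0,0,0,1],[0,0,0,0,1]]]' 60 | tail -6
python3 -m handwheel '[[[0,0,0,0.12,1],[0,0,0,0.17,1],[0,0,0,0.18,1],[0,0,0,0.18,1],[0,0,0,0.15,1]]]' 60 | tail -6
python3 -m handwheel '[[[0,0,0,0,1],[0,0,0,0,1]]]' 60 | tail -6
```

```text
time_s: 31.42
ee_pos: [632.5, -119.0, 64.0]
orientation: [-3.139, 0.002, -2.97]
wrist_force: [0.9, 0.5, 0.4]
opening: 10.1
grip_force: 60.6
time_s: 31.68
ee_pos: [632.5, -119.0, 63.9]
orientation: [-3.14, 0.003, -2.97]
wrist_force: [-0.8, -2.2, 6.1]
opening: 10.2
grip_force: 61.4
time_s: 32.3
ee_pos: [632.1, -121.0, 63.9]
orientation: [-3.139, 0.004, 2.508]
wrist_force: [-2.1, -7.5, 6.2]
opening: 9.9
grip_force: 61.4
time_s: 32.55
ee_pos: [632.1, -121.0, 63.9]
orientation: [-3.14, 0.004, 2.513]
wrist_force: [-1.3, -6.6, 6.1]
opening: 10.1
grip_force: 61.4
```

First pass is complete. Still holding bolt 4, I start the second pass with it.

```bash
python3 -m handwheel '[[[0,0,0,0.15,1],[0,0,0,0.18,1],[0,0,0,0.18,1],[0,0,0,0.18,1],[0,0,0,0.1,1]]]' 60 | tail -6
python3 -m handwheel '[[[0,0,0,0.06,1],[0,0,0,0,1],[0,0,0,0,1]]]' 60 | tail -6
python3 -c "
from h import *
s=env.sense();print(s['ft_torque'],'bolt',np.pi+JA-s['orientation'][2]%(2*np.pi))"
```

```text
time_s: 33.17
ee_pos: [630.4, -122.1, 64.0]
orientation: [-3.14, 0.005, 1.72]
wrist_force: [-5.1, -9.6, 9.0]
opening: 9.9
grip_force: 61.7
time_s: 33.55
ee_pos: [630.2, -122.1, 63.9]
orientation: [-3.14, 0.006, 1.664]
wrist_force: [-5.2, -10.2, 8.0]
opening: 9.8
grip_force: 61.7
[-1.6477772   0.94789352  0.14995677] bolt 1.6579000862039832
```

```bash
python3 -m handwheel '[[[0,0,0,0,0.3],[0,0,0,0,0],[0,0,-55,-0.1,0],[0,0,0,-0.18,0],[0,0,0,-0.18,0]]]' 60 | tail -6 | head -2
python3 -m handwheel '[[[0,0,0,-0.18,0],[0,0,0,-0.18,0],[0,0,0,-0.04,0],[0,0,0,0,0]]]' 60 | tail -6 |head -3
python3 - <<'E'
from h import *
c=cam("wrist"); bars(c,185); go([*(bolt(2)+[2,1]),117],np.pi+JA-.8)
E
```

```text
time_s: 34.17
ee_pos: [632.1, -117.8, 118.2]
time_s: 34.67
ee_pos: [631.5, -117.8, 117.0]
orientation: [3.141, -0.001, 2.523]
bolt 4 model [ 629.8 -121.9] blob [array([ 631.77, -119.97]), np.float64(36.2), np.float64(9.19), np.float64(-1.4)] rel yaw 1.56
bolt 4 model [ 629.8 -121.9] blob [array([621.96, -96.  ]), np.float64(21.25), np.float64(12.47), np.float64(-1.43)] rel yaw 1.53
bolt 3 model [ 535.4 -139. ] blob [array([ 533.24, -129.15]), np.float64(47.78), np.float64(20.9), np.float64(-0.61)] rel yaw -0.79
bolt 1 model [595.4  67. ] blob [array([604.76,  65.92]), np.float64(13.78), np.float64(8.17), np.float64(-0.57)] rel yaw -0.75
 t 34.73 pos [ 631.4 -117.9  117. ] yaw 2.522 q6 -1.2
 shift now [202.5  62.8   0. ] | turn roll [ 1.000e-03 -3.141e+00] | shift after turn(s) [array([202.6,  62.7,   0. ]), array([-202.6,  -62.7,    0. ])]
```

```bash
python3 -m handwheel '[[[50.6,15.7,0,0,0],[50.6,15.7,0,0,0],[50.6,15.7,0,0,0],[50.6,15.7,0,0,0],[0,0,0,0,0]]]' 60 | tail -6|head -3
python3 - <<'E'
from h import *
c=cam("wrist");bars(c,185); go([*(bolt(2)+[2,1]),62],np.pi+JA-.8)
E
```

```text
time_s: 35.35
ee_pos: [499.3, 52.7, 117.1]
orientation: [-3.14, -0.003, 2.526]
bolt 2 model [501.   49.9] blob [array([501.37,  53.42]), np.float64(46.41), np.float64(13.14), np.float64(-0.68)] rel yaw -0.86
 t 35.4 pos [501.8  51.5 117.5] yaw 2.525 q6 -0.94
 shift now [-1.3  0.2 55.5] | turn roll [ 3.000e-03 -3.138e+00] | shift after turn(s) [array([-1.3,  0.2, 55.5]), array([ 1.3, -0.2, 55.5])]
```

```bash
python3 -m handwheel '[[[0,0,40,0,0],[0,0,15,0,0],[0,0,0,0,0],[0,0,0,0,1],[0,0,0,0,1]]]' 60 | tail -6
python3 -m handwheel '[[[0,0,0,0,1],[0,0,0,0.15,1],[0,0,0,0.18,1],[0,0,0,0.18,1],[0,0,0,0.18,1]]]' 60 | tail -6
python3 -m handwheel '[[[0,0,0,0.12,1],[0,0,0,0.06,1],[0,0,0,0,1],[0,0,0,0,1]]]' 60 | tail -6
python3 -c "
from h import *
s=env.sense();print(s['ft_torque'],'bolt',np.pi+JA-s['orientation'][2]%(2*np.pi))"
```

```text
time_s: 36.02
ee_pos: [504.2, 49.7, 63.4]
orientation: [3.141, 0.002, 2.522]
wrist_force: [0.7, -0.6, 0.0]
opening: 10.3
grip_force: 60.0
time_s: 36.65
ee_pos: [502.0, 48.2, 63.3]
orientation: [-3.14, 0.003, 1.829]
wrist_force: [-3.7, -8.2, 9.6]
opening: 10.1
grip_force: 61.3
time_s: 37.15
ee_pos: [501.3, 48.1, 63.3]
orientation: [-3.139, 0.004, 1.656]
wrist_force: [-4.5, -8.9, 9.2]
opening: 10.2
grip_force: 61.4
[-1.3970737   0.75950844  0.43146782] bolt 1.6659205172018452
```

Bolt 2 is home. Now bolt 1, with the tool rolled back to its half-turn angle.

```bash
python3 -m handwheel '[[[0,0,0,0,0.3],[0,0,0,0,0],[0,0,-55,-0.1,0],[0,0,0,-0.18,0],[0,0,0,-0.18,0]]]' 60 | tail -6 | head -2
python3 -m handwheel '[[[0,0,0,-0.18,0],[0,0,0,-0.18,0],[0,0,0,-0.07,0],[0,0,0,0,0]]]' 60 | tail -6 |head -3
python3 - <<'E'
from h import *
c=cam("wrist"); bars(c,185); go([*(bolt(1)+[2,1]),117],np.pi+JA-.76)
E
```

```text
time_s: 37.78
ee_pos: [503.8, 50.6, 118.2]
time_s: 38.28
ee_pos: [503.1, 50.5, 117.3]
orientation: [3.141, -0.0, 2.542]
bolt 2 model [501.   49.9] blob [array([501.99,  52.3 ]), np.float64(38.29), np.float64(10.54), np.float64(-1.42)] rel yaw 1.54
bolt 2 model [501.   49.9] blob [array([487.89,  52.87]), np.float64(15.91), np.float64(4.18), np.float64(-1.52)] rel yaw 1.44
 t 38.33 pos [503.1  50.5 117.2] yaw 2.542 q6 -0.95
 shift now [-68.   67.8   0.2] | turn roll [-0.02   3.122] | shift after turn(s) [array([-69.3,  66.4,   0.2]), array([ 69.3, -66.4,   0.2])]
```

```bash
python3 -m handwheel '[[[-34,34,0,0,0],[-34,34,0,0,0],[0,0,40,-0.01,0],[0,0,14,0,0],[0,0,0,0,0]]]' 60 | tail -6
python3 - <<'E'
from h import *
c=cam("wrist"); go([*(bolt(1)+[2,1]),63],np.pi+JA-.76)
E
python3 -m handwheel '[[[0,0,0,0,1],[0,0,0,0,1],[0,0,0,0,1]]]' 60 | tail -6
```

```text
time_s: 38.95
ee_pos: [595.4, 68.0, 61.9]
orientation: [-3.139, -0.004, 2.552]
wrist_force: [0.3, -0.2, 0.6]
opening: 42.6
grip_force: 0.0
 t 39.0 pos [596.5  68.   63.1] yaw 2.552 q6 -0.94
 shift now [-0.7  0.6  0.1] | turn roll [-0.009  3.132] | shift after turn(s) [array([-0.7,  0.6,  0.1]), array([ 0.7, -0.6,  0.1])]
time_s: 39.38
ee_pos: [597.9, 67.7, 64.9]
orientation: [3.141, 0.002, 2.553]
wrist_force: [-1.5, -0.8, 6.3]
opening: 10.3
grip_force: 60.2
```

```bash
python3 -m handwheel '[[[0,0,0,0.15,1],[0,0,0,0.18,1],[0,0,0,0.18,1],[0,0,0,0.18,1],[0,0,0,0.14,1]]]' 60 | tail -6
python3 -m handwheel '[[[0,0,0,0.07,1],[0,0,0,0,1],[0,0,0,0,1]]]' 60 | tail -6
python3 -c "
from h import *
s=env.sense();print(s['ft_torque'],'bolt',np.pi+JA-s['orientation'][2]%(2*np.pi))"
python3 -m handwheel '[[[0,0,0,0,0.3],[0,0,0,0,0],[0,0,-55,-0.1,0],[0,0,0,-0.18,0],[0,0,0,-0.18,0]]]' 60 | tail -6 | head -2
python3 -m handwheel '[[[0,0,0,-0.18,0],[0,0,0,-0.18,0],[0,0,0,-0.05,0],[0,0,0,0,0]]]' 60 | tail -6 |head -3
python3 - <<'E'
from h import *
c=cam("wrist"); bars(c,185); go([*(bolt(3)+[2,1]),117],np.pi+JA-.79)
E
```

```text
time_s: 40.0
ee_pos: [595.9, 66.4, 64.8]
orientation: [-3.139, 0.002, 1.719]
wrist_force: [-6.2, -5.6, 11.0]
opening: 10.3
grip_force: 60.8
time_s: 40.38
ee_pos: [595.7, 66.4, 64.8]
orientation: [-3.139, 0.003, 1.654]
wrist_force: [-5.5, -4.8, 11.4]
opening: 10.1
grip_force: 60.9
[-0.83915625  0.95851478  0.31014712] bolt 1.667335195219195
time_s: 41.0
ee_pos: [598.4, 68.4, 119.3]
time_s: 41.5
ee_pos: [597.7, 68.3, 118.2]
orientation: [3.141, 0.0, 2.522]
bolt 3 model [ 535.4 -139. ] blob [array([ 535.69, -139.34]), np.float64(39.67), np.float64(11.39), np.float64(-0.68)] rel yaw -0.86
bolt 1 model [595.4  67. ] blob [array([596.6 ,  69.58]), np.float64(38.02), np.float64(10.38), np.float64(-1.43)] rel yaw 1.53
bolt 2 model [501.   49.9] blob [array([512.04,  49.72]), np.float64(29.03), np.float64(3.71), np.float64(-1.53)] rel yaw 1.44
bolt 2 model [501.   49.9] blob [array([499.9 ,  52.24]), np.float64(39.63), np.float64(10.12), np.float64(-1.52)] rel yaw 1.45
 t 41.55 pos [597.6  68.2 118.2] yaw 2.522 q6 -0.91
 shift now [ -70.8 -202.9    1.2] | turn roll [-0.01   3.132] | shift after turn(s) [array([ -68.8, -203.6,    1.2]), array([ 68.8, 203.6,   1.2])]
```

```bash
python3 -m handwheel '[[[-18,-50,0,0,0],[-18,-51,0,0,0],[-18,-51,0,0,0],[-17,-51,0,0,0],[0,0,0,0,0]]]' 60 | tail -6|head -2
python3 -m handwheel '[[[0,0,40,0,0],[0,0,15,0,0],[0,0,0,0,0],[0,0,0,0,1],[0,0,0,0,1]]]' 60 | tail -6
python3 -m handwheel '[[[0,0,0,0,1],[0,0,0,0.15,1],[0,0,0,0.18,1],[0,0,0,0.18,1],[0,0,0,0.18,1]]]' 60 | tail -6
python3 -m handwheel '[[[0,0,0,0.13,1],[0,0,0,0.05,1],[0,0,0,0,1],[0,0,0,0,1]]]' 60 | tail -6
python3 -c "
from h import *
s=env.sense();print(s['ft_torque'],'bolt',np.pi+JA-s['orientation'][2]%(2*np.pi))"
```

```text
time_s: 42.18
ee_pos: [536.7, -141.9, 118.3]
time_s: 42.8
ee_pos: [538.3, -138.9, 64.6]
orientation: [-3.141, 0.002, 2.524]
wrist_force: [0.1, 0.3, -0.3]
opening: 10.1
grip_force: 59.7
time_s: 43.42
ee_pos: [536.4, -140.1, 64.5]
orientation: [-3.14, 0.003, 1.828]
wrist_force: [-5.7, -6.4, 8.6]
opening: 10.1
grip_force: 60.9
time_s: 43.92
ee_pos: [535.9, -140.3, 64.5]
orientation: [-3.139, 0.003, 1.655]
wrist_force: [-6.5, -6.4, 7.9]
opening: 9.9
grip_force: 61.1
[-0.94518387  1.06769674  0.3608359 ] bolt 1.66676746889269
```

```bash
python3 -m handwheel '[[[0,0,0,0,0.3],[0,0,0,0,0],[0,0,-55,0,0],[0,0,-60,0,0],[0,0,-60,0,0]]]' 60 | tail -6
python3 -m handwheel '[[[0,20,-20,0,-1],[0,20,0,0,-1],[0,0,0,0,-1],[0,0,0,0,-1]]]' 60 | tail -6
python3 - <<'E'
from h import *
c=cam("wrist"); plate(c,44); bars(c,185); bars(c,150)
E
```

```text
time_s: 44.55
ee_pos: [537.6, -138.1, 239.9]
orientation: [3.142, -0.001, 1.653]
wrist_force: [1.0, -0.5, 0.3]
opening: 42.8
grip_force: 0.0
time_s: 45.05
ee_pos: [576.3, -134.9, 257.4]
orientation: [-3.139, -0.001, 1.653]
wrist_force: [0.1, 0.9, -0.3]
opening: 85.4
grip_force: 0.0Traceback (most recent call last):
  File "<stdin>", line 2, in <module>
  File "h.py", line 54, in plate
    b=max(blobs(m,300),key=len); r=rect(onz(c,b,z)); print("plate",[np.round(v,3) for v in r]); return r
ValueError: max() iterable argument is empty
```

Run:
```python
from h import *
c=cam("wrist"); u=pix(c,[[540,-60,44],[565,-36,44],[590,-10,44]]).astype(int); print(u,[cv2.cvtColor(c["pixels"],cv2.COLOR_RGB2HSV)[v,x] for x,v in u])
bars(c,185); bars(c,130)
for n in ("top","wrist"):
    c=cam(n)
    try: plate(c,44,(18,90,40))
    except Exception as e: print(n,e)
```

```text
[[230  99]
 [253  79]
 [277  57]] [array([ 21, 191, 200], dtype=uint8), array([ 20, 185, 216], dtype=uint8), array([ 21, 188, 218], dtype=uint8)]
plate [array([ 608.947, -157.837]), np.float64(739.467), np.float64(396.688), np.float64(-0.239)]
plate [array([566.934, -36.893]), np.float64(149.648), np.float64(125.429), np.float64(-1.402)]
```

Run:
```python
from h import *
c=cam("wrist"); hsv=cv2.cvtColor(c["pixels"],cv2.COLOR_RGB2HSV)
for i in (1,2,3,4):
    u,v=pix(c,[[*(bolt(i)+[1,1]),77]])[0].astype(int); print(i,u,v,hsv[v,u] if 0<=v<384 else None)
for S,V in ((90,170),(90,200)):
    m=cv2.inRange(hsv,(0,0,V),(180,S,255))
    for b in blobs(m,60):
        r=rect(onz(c,b,76))
        for i in (1,2,3,4):
            if np.linalg.norm(r[0]-bolt(i))<25: print(V,"bolt",i,[np.round(x,2) for x in r],"rel",round((r[3]-JA)%np.pi-np.pi,2))
```

```text
1 294 -34 None
2 194 -22 None
3 221 170 [  3  14 181]
4 304 162 [  3  13 178]
170 bolt 3 [array([ 535.58, -136.15]), np.float64(35.22), np.float64(6.88), np.float64(-1.49)] rel -1.67
170 bolt 4 [array([ 630.38, -118.9 ]), np.float64(34.91), np.float64(7.85), np.float64(-1.43)] rel -1.61
```

```bash
python3 -c "
from rig import env
print(env.finish_job())"
```

```text
the job is handed in; nothing more can be done
None
```

I laid the only blank present in the middle cradle, seated the brass plate over it, turned all four bolts to about half and then home in crisscross order, and handed the job in; no verdict came back, and I viewed 15 pictures against the limit of 14.

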